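# Sort the breakfast buffet table

### The job

Tidy the buffet table: stand both lidded jam pots on the round wooden tray, stand both shakers in the oblong grey tray, and lay the cake slice fully home, flat in its cut-out board. Pots and shakers go inside their tray's rim, upright, set down gently and never dropped; leave the tealight glass and the small white bowl where they are.

Things in the scene. Friction and masses are not known exactly. Their poses are not given: they have to be found in the camera images.
- jam_pot_a_center (a point): lidded jam pot: plain white glazed upright cylinder 54 mm across with a flat steel lid (53 mm across), 64 mm tall overall, about 0.18 kg, one of two alike. The point is its centre, half-way up (32 mm above its base); z is up along its axis. Starts upright on the table. Can be gripped across anywhere on its side
- jam_pot_b_center (a point): lidded jam pot: plain white glazed upright cylinder 54 mm across with a flat steel lid (53 mm across), 64 mm tall overall, about 0.18 kg, one of two alike. The point is its centre, half-way up (32 mm above its base); z is up along its axis. Starts upright on the table. Can be gripped across anywhere on its side
- shaker_a_center (a point): salt or pepper shaker: slim steel upright cylinder 40 mm across for its lower 60 mm, then a darker domed pierced top, 84 mm tall overall, about 0.15 kg, one of two alike. The point is its centre, half-way up (42 mm above its base); z is up along its axis. Starts upright on the table
- shaker_b_center (a point): salt or pepper shaker: slim steel upright cylinder 40 mm across for its lower 60 mm, then a darker domed pierced top, 84 mm tall overall, about 0.15 kg, one of two alike. The point is its centre, half-way up (42 mm above its base); z is up along its axis. Starts upright on the table
- slice_grip (a point): cake slice lying flat, 190 mm long, 0.13 kg: dark wooden handle 100 long, 20 wide, 22 high, then a steel blade 90 long, 54 wide, 4 thick with round end, one flat underside. Point: where to grip, in the handle 75 mm from its end (115 from the blade tip), 11 mm above the underside, near the balance point. x along to the blade tip (at start world +y within 0.25 rad), y across, z up
- round_tray: round dark wooden tray, fixed, 170 mm across; flat floor 5 mm above the table inside a thin rim 14 mm high, 160 mm across inside. Room for two jam pots side by side (say 40 mm either side of its middle). Origin: centre of its underside on the table; z up; its yaw does not matter
- long_tray: oblong grey tray, fixed, 180 x 95 mm, walls 5 mm thick, 14 mm high; inside 170 x 85 mm, floor 5 mm above the table. Room for two shakers in a row (say 40 mm either side of its middle along its length). Origin: centre of its underside on the table; x along its length, y across, z up
- slice_pocket (a point): fixed board for the slice: black base 230 x 94 mm, 6 thick = pocket floor; brown wood on it, top at 14, leaves a cut-out of the slice 8 mm larger all round (handle channel 36 wide, blade bay 70). At the grip point 50 mm of wood is left out for fingers. Point: where slice_grip lies when home, 17 above table; x to the blade end (world +y within 0.2 rad), same way as the slice's x; z up
- tealight_center (a point): bystander: clear glass tealight cup 60 mm across, 45 mm tall, at one side of the work area; the point is its centre, half-way up
- dip_bowl_center (a point): bystander: small empty white bowl 72 mm across, 35 mm tall, at one side of the work area; the point is its centre, half-way up
Things that resemble listed ones, but are neither listed nor needed, are in the scene too. Leave any yellow look-alike of the part that bears shaker_a_center alone.

How it is judged:
By the outcome, as a careful person would: the job done as asked, in the order asked, and still so for the second after the job is handed in, with the robot touching nothing.
It also fails if it takes over 136 s, if anything falls off the work surface, if the arm or the gripper's body presses on something with over 40 N, if the wrist force passes 120 N, or if a joint passes its speed limit or range.

### The arm

A 6-joint arm with a two-finger parallel gripper is mounted at the origin on the work surface. World frame = base frame: x ahead of the robot, y to its left, z up, the work surface at z = 0. Lengths are in m, angles in rad, forces in N, time in s.
With the tool pointing down it reaches from about 0.375 to 0.9 m from the base axis. Payload 3.1 kg.
Tool frame: the origin (TCP) lies on the centre line of the jaws, within the pads' length; the fingertips stand robot.tip_reach ahead of it and the grasp point (between the pads) is the TCP (robot.tip_reach is the distance from the TCP to the fingertips, in m); z points along the fingers, y is the direction in which the jaws open and shut (so a half turn about z gives the same grasp; the last joint's range is limited). The gripper opens to 87 mm and grips with 3 to 60 N. Pads are 19 mm wide; open, the fingers measure 117 mm over their backs; the gripper's body (75 mm by 190 mm) begins 51 mm behind the grasp point.
Start: joints at [-1.315, 0.527, 1.433, -0, 1.181, -0.178], TCP at [0.263, -0.567, 0.242] pointing down, gripper open.
Joint ranges: [-3.08, 3.08], [-0.75, 2.2], [0.22, 2.44], [-1.43, 4.57], [0, 2.65], [-2.85, 2.85]. Speed limits (rad/s): [2.79, 2.79, 3.14, 3.14, 3.14, 3.14].

### API

Orientations are given as a unit quaternion [x, y, z, w].
In Python, from rig import telemetry, viewer, robot gives the robot as it stands. The module is installed in compiled form; this text tells all that it offers.
- The arm moves only by the tool step_arm, never from a script. Its argument "targets" is a list of rows, each an object of numbers: "dx", "dy", "dz": the shift along the tool's x, y, z in m; "rx", "ry", "rz": the turn, a rotation vector about the tool's x, y, z in degrees. In form: [{"dx": .., "dy": .., "dz": .., "rx": .., "ry": .., "rz": ..}, ...]. A call has exactly 5 rows; each row is the pose to reach, as a shift and turn from the pose measured when the call began, along the tool's axes at that moment; what a row does not reach only later rows make up. A row lasts 1/8 s, in which the tool goes at most 62.5 mm and 10.7 degrees, less where a joint would pass 70% of its speed; a pose out of reach is approached as far as the arm can. A call with a gripper value outside its range is refused whole. "gripper" is the opening, from 0 (shut) to 1 (fully open), set as the call begins (left out, the last holds). The fingers move at their own pace and stop on an object; "force" is the grip in N (left out, the last holds). Time passes only in rows, so rows that repeat a pose let the fingers close, or fill a call up. It gives the time, the measured TCP pose, the force and the opening at its end, in the units of the state.
- telemetry.get_obs(): the state, without advancing time (a new reading comes with each control period).
- viewer.camera(name): name is "side" or "top"; returns a dict with "img" (400x640x3 uint8, blue, green, red), "depth" (400x640 float32, m along the optical axis (not along the pixel's ray), 0 where there is no reading), "K" (3x3 intrinsics, pixels), "k1" (the pictures are not rectified: a ray, as slopes to the right and down, at radius r is drawn at 1 + k1 r^2 times it, then the intrinsics apply), "R" (3x3) and "t" (3): a world point X has camera coordinates R X + t. Camera axes: x right, y down, z forward; pixel columns grow to the right and rows downward; lengths in m; the calibration is good to about 2 mm. A picture is of the moment at which its call begins.
- robot.hand_in(): hands the job in, once; it reports no verdict.
The state is a dict: "time": time; "q": joint angles; "joint_velocities": joint speeds; "joint_torque": joint torques, N m; "position": TCP position; "tool_rot": TCP orientation; "ft_force": force on the tool from outside, world axes, zero at the start; "moment": the same for the moment, N m; "grip_width": finger opening in m.
Only numpy, scipy, OpenCV 4.12 (cv2) and the standard library are available. Lean on these libraries where they do the work, as an engineer would, in place of code of your own. Each camera call takes 0.05 s, during which the arm holds its last target.

## Working session

There is one attempt and no reset: what is moved stays moved. The work goes in short steps, Python scripts to look and compute and a tool call to move; the robot and the scene stay as the last step left them, time stands still between calls to the robot, and variables do not carry over. Pictures are saved under pics/ and viewed, and the job is handed in when it is done.

Besides the shell and the picture viewer there is one more tool, called after "Emit:" as name(argument=value, ...) on one line, values as JSON. step_arm: Moves the arm, as the interface text tells. Its arguments: {"type":"object","properties":{"targets":{"type":"array"},"gripper":{"type":"number"},"force":{"type":"number"}},"required":["targets"]}

```bash
mkdir -p pics; python3 - <<'E'
from rig import telemetry, viewer, robot
import cv2,pickle
print(telemetry.get_obs(), robot.tip_reach)
for n in("top","side"):
    c=viewer.camera(n); pickle.dump(c,open(f"{n}0.pkl","wb")); cv2.imwrite(f"pics/{n}0.png",c["img"]); print(c["K"],c["k1"],c["R"],c["t"])
E
```

```text
{'time': 0.0, 'q': array([-1.31452049e+00,  5.28480235e-01,  1.43390572e+00, -2.03526341e-05,
        1.18139740e+00, -1.78512262e-01]), 'joint_velocities': array([-1.09681555e-03, -6.45909504e-04, -1.74320912e-03, -8.55631895e-05,
       -1.76653382e-04,  1.75593282e-03]), 'joint_torque': array([-3.66367640e-04, -4.40046179e+01, -1.76589686e+01,  6.33021514e-02,
        5.82217926e-02, -1.64386925e-04]), 'position': array([ 0.26309672, -0.5661578 ,  0.24056187]), 'tool_rot': array([ 9.76461410e-01,  2.15689396e-01, -5.19817096e-05, -1.09415977e-03]), 'ft_force': array([0.05666883, 0.55829182, 0.45129121]), 'moment': array([0.02556127, 0.0497792 , 0.04095879]), 'grip_width': 0.08719304123784184} 0.019
[[367.06903412   0.         321.39476714]
 [  0.         367.06903412 203.33877397]
 [  0.           0.           1.        ]] -0.0544699688607685 [[ 0.00933244 -0.99969102 -0.02303855]
 [-0.99424535 -0.0068178  -0.10690975]
 [ 0.10671964  0.0239037  -0.99400178]] [0.00537186 0.51060806 1.07837489]
[[414.60239782   0.         320.26331535]
 [  0.         414.60239782 203.1582105 ]
 [  0.           0.           1.        ]] -0.09034129916732705 [[-0.99635163 -0.08480054 -0.00960726]
 [-0.03342287  0.49130105 -0.87034832]
 [ 0.07852606 -0.86685186 -0.49234288]] [0.52658936 0.08355435 1.18115618]
```

View pics/top0.png

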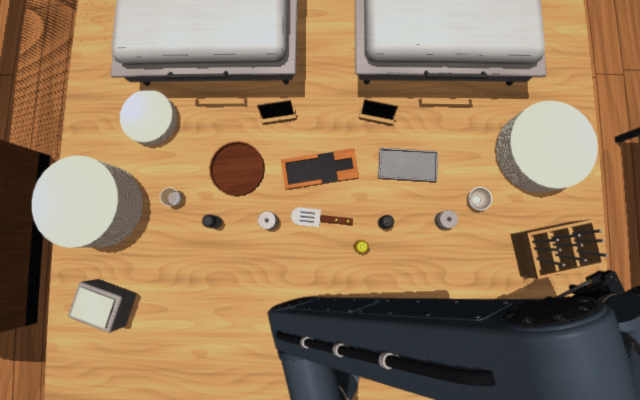

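View pics/side0.png

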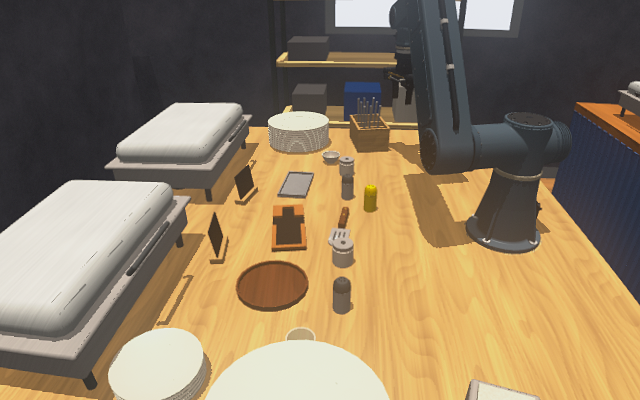

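```bash
cat > h.py <<'E'
import numpy as np,cv2,pickle
def ray(c,u,v):
    K=c["K"];D=np.array([c["k1"],0,0,0,0.])
    return cv2.undistortPoints(np.array([[[u,v]]],float),K,D)[0,0]
def at_z(c,u,v,z):
    x,y=ray(c,u,v);d=c["R"].T@np.array([x,y,1]);o=-c["R"].T@c["t"]
    return o+d*(z-o[2])/d[2]
def at_d(c,u,v):
    x,y=ray(c,u,v);d=c["depth"][int(round(v)),int(round(u))]
    return c["R"].T@(np.array([x,y,1])*d-c["t"])
def cloud(c):
    h,w=c["depth"].shape;vv,uu=np.mgrid[:h,:w]
    p=cv2.undistortPoints(np.stack([uu,vv],-1).reshape(-1,1,2).astype(float),c["K"],np.array([c["k1"],0,0,0,0.]))[:,0]
    d=c["depth"].reshape(-1,1);P=np.hstack([p,np.ones((len(p),1))])*d
    return ((P-c["t"])@c["R"]).reshape(h,w,3)
def proj(c,X):
    return cv2.projectPoints(np.array(X,float).reshape(-1,1,3),cv2.Rodrigues(c["R"])[0],c["t"],c["K"],np.array([c["k1"],0,0,0,0.]))[0][:,0]
def crop(c,u0,v0,u1,v1,s,name):
    cv2.imwrite("pics/"+name,cv2.resize(c["img"][v0:v1,u0:u1],None,fx=s,fy=s,interpolation=cv2.INTER_CUBIC))
E
python3 - <<'E'
from h import *
c=pickle.load(open("top0.pkl","rb"));s=pickle.load(open("side0.pkl","rb"))
for n,u,v in [("potL",268,220),("potR",447,219),("shL",211,222),("shR",386,222),("yel",361,247),("tea",172,198),("bowl",480,199),("rt",237,168),("lt",408,165),("handle",340,221),("pocket",300,170)]:
    print(n,at_d(c,u,v).round(4))
crop(c,160,130,320,250,5,"cL.png");crop(c,280,140,420,260,5,"cM.png");crop(c,360,140,500,260,5,"cR.png")
crop(s,200,140,400,340,3,"sM.png")
E
```

```text
potL [0.4567 0.1636 0.0645]
potR [ 0.4635 -0.3556  0.0637]
shL [0.4484 0.3259 0.082 ]
shR [ 0.4525 -0.1756  0.0839]
yel [ 0.3815 -0.1045  0.0856]
tea [0.5266 0.479  0.005 ]
bowl [ 0.5297 -0.4782  0.0054]
rt [ 0.6238  0.2772 -0.0012]
lt [ 0.6343 -0.2575  0.0059]
handle [ 0.458  -0.0468  0.0231]
pocket [0.6166 0.0775 0.0061]
```

View pics/cL.png

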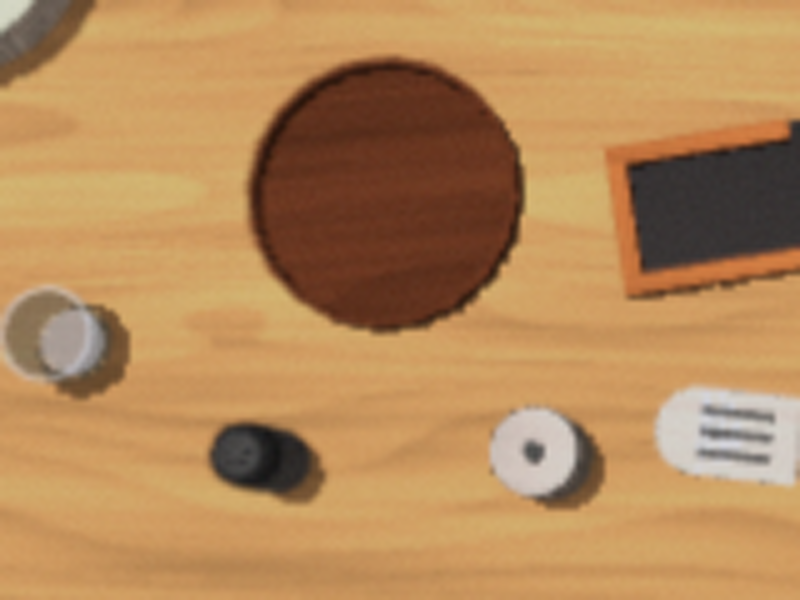

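View pics/cM.png

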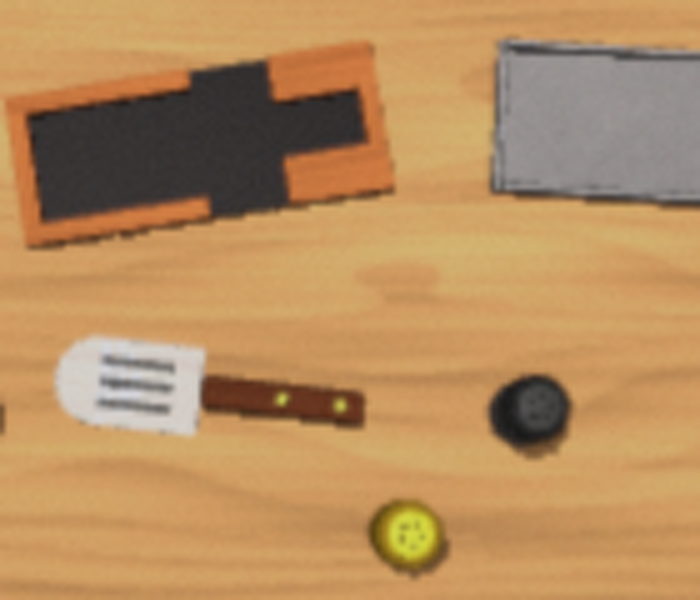

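View pics/cR.png

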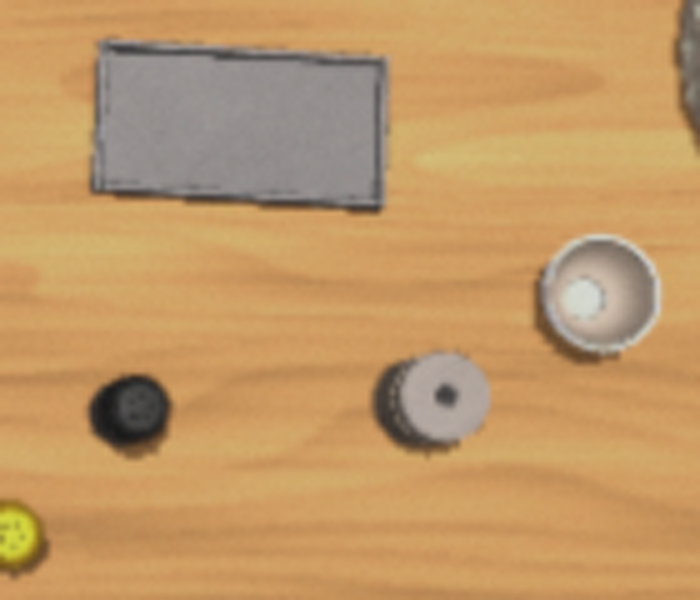

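View pics/sM.png

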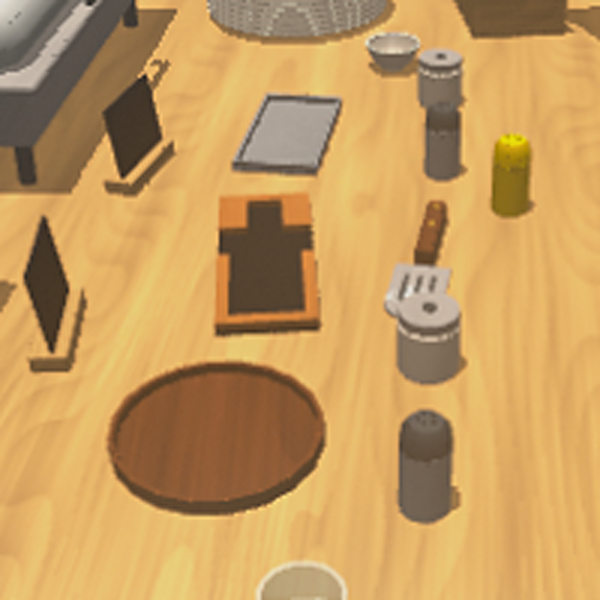

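```bash
python3 - <<'E'
from h import *
from scipy.optimize import least_squares
c=pickle.load(open("top0.pkl","rb"));s=pickle.load(open("side0.pkl","rb"))
C=cloud(c).reshape(-1,3);S=cloud(s).reshape(-1,3)
def near(P,x,y,r,z0,z1):
    m=(np.hypot(P[:,0]-x,P[:,1]-y)<r)&(P[:,2]>z0)&(P[:,2]<z1);return P[m]
for n,x,y,R,zt in [("potL",.457,.164,.027,.064),("potR",.4635,-.356,.027,.064),("shL",.448,.326,.02,.084),("shR",.4525,-.176,.02,.084),("yel",.3815,-.1045,.02,.084)]:
    top=near(C,x,y,.045,zt-.006,zt+.01)
    b=[]
    for P in (C,S):
        p=near(P,x,y,.05,.012,.055)
        f=least_squares(lambda q:np.hypot(p[:,0]-q[0],p[:,1]-q[1])-R,[x,y],loss="soft_l1",f_scale=.002).x if len(p)>5 else None
        b+=[len(p),None if f is None else f.round(4)]
    ts=near(S,x,y,.045,zt-.006,zt+.01)
    print(n,"top",len(top),top.mean(0).round(4),"midrange",((top.max(0)+top.min(0))/2).round(4),"sidecamtop",ts.mean(0).round(4) if len(ts) else None,b)
def P(u0,v0,x,y,z): return at_z(c,x/5-.4+u0,y/5-.4+v0,z)
print("rt",P(160,130,387,194,.014), np.array([P(160,130,*q,.014)[:2] for q in [(250,194),(523,194),(387,57),(387,332)]]).round(4).tolist())
lt=np.array([P(360,140,*q,.014)[:2] for q in [(100,41),(387,60),(382,209),(93,191)]])
bd=np.array([P(280,140,*q,.014)[:2] for q in [(5,98),(372,40),(393,188),(28,247)]])
for n,q in (("lt",lt),("bd",bd)):
    print(n,q.round(4).tolist(),q.mean(0).round(4),[np.linalg.norm(q[i]-q[(i+1)%4]).round(4) for i in range(4)])
    d=(q[0]-q[1])+(q[3]-q[2]);print(" yaw of length axis",np.arctan2(d[1],d[0]))
print("slice tip",P(280,140,55,380,.004),"end",P(280,140,364,408,.022),"h/b",P(280,140,203,392,.022),"blade corners",P(280,140,206,348,.004),P(280,140,195,436,.004))
print("tealight",P(160,130,46,333,.045),"bowl",P(360,140,601,294,.035))
E
```

```text
potL top 245 [0.4569 0.1689 0.0623] midrange [0.457  0.1685 0.0633] sidecamtop [0.4568 0.1723 0.0603] [40, array([0.4573, 0.1695]), 291, array([0.4567, 0.1692])]
potR top 260 [ 0.4631 -0.3601  0.0626] midrange [ 0.4638 -0.36    0.0632] sidecamtop [ 0.463  -0.3569  0.0608] [78, array([ 0.4637, -0.3607]), 157, array([ 0.4624, -0.3612])]
shL top 79 [0.4528 0.3373 0.0819] midrange [0.4514 0.3357 0.0828] sidecamtop [0.4524 0.3416 0.0818] [60, array([0.4526, 0.3396]), 260, array([0.4525, 0.3377])]
shR top 104 [ 0.4546 -0.18    0.082 ] midrange [ 0.4542 -0.1807  0.0824] sidecamtop [ 0.4541 -0.1765  0.0804] [24, array([ 0.4557, -0.1811]), 142, array([ 0.4546, -0.1802])]
yel top 102 [ 0.383  -0.1063  0.0823] midrange [ 0.3828 -0.1065  0.0825] sidecamtop [ 0.3826 -0.1021  0.0807] [11, array([ 0.3826, -0.1079]), 160, array([ 0.3818, -0.1071])]
rt [0.61941387 0.27324044 0.014     ] [[0.6193, 0.3598], [0.6196, 0.1881], [0.7069, 0.2765], [0.533, 0.2702]]
lt [[0.6862, -0.1688], [0.6754, -0.3464], [0.582, -0.3408], [0.5919, -0.1637]] [ 0.6339 -0.2549] [np.float64(0.1779), np.float64(0.0936), np.float64(0.1774), np.float64(0.0944)]
 yaw of length axis 1.5125547617150008
bd [[0.6488, 0.1377], [0.6864, -0.0896], [0.5934, -0.1024], [0.5555, 0.1214]] [0.621  0.0168] [np.float64(0.2304), np.float64(0.0938), np.float64(0.227), np.float64(0.0947)]
 yaw of length axis 1.7365817989881216
slice tip [0.47451966 0.10437545 0.004     ] end [ 0.45774822 -0.08413379  0.022     ] h/b [0.46665049 0.01282618 0.022     ] blade corners [0.49494492 0.0117293  0.004     ] [0.44087412 0.01794329 0.004     ]
tealight [0.52723964 0.4716221  0.045     ] bowl [ 0.52787999 -0.46543332  0.035     ]
```

```bash
python3 - <<'E'
from h import *
c=pickle.load(open("top0.pkl","rb"))
# rectify board plane z=.014 in board frame, 3px/mm
ctr=np.array([.621,.0168]);yaw=1.7366
a=np.array([np.cos(yaw),np.sin(yaw)]);b=np.array([-a[1],a[0]])
for nm,z in(("z14",.014),("z6",.006)):
    s=np.arange(-130,130,1/3.)/1000;t=np.arange(-60,60,1/3.)/1000
    SS,TT=np.meshgrid(s,t)
    X=np.stack([ctr[0]+SS*a[0]+TT*b[0],ctr[1]+SS*a[1]+TT*b[1],np.full(SS.shape,z)],-1).reshape(-1,3)
    uv=proj(c,X).reshape(SS.shape+(2,)).astype(np.float32)
    im=cv2.remap(c["img"],uv[...,0],uv[...,1],cv2.INTER_CUBIC)
    for mm in range(-120,121,20):
        i=int((mm+130)*3);cv2.line(im,(i,0),(i,8 if mm%100 else 20),(255,0,0),1)
    for mm in range(-40,41,20): cv2.line(im,(0,int((mm+60)*3)),(10,int((mm+60)*3)),(255,0,0),1)
    cv2.imwrite(f"pics/bd_{nm}.png",im)
    g=im[...,2].astype(int)
    for t in(-40,-25,0,25,40):
        row=g[int((t+60)*3)];e=np.abs(np.diff(cv2.GaussianBlur(row.astype(np.float32)[None],(9,1),0)[0]))
        pk=[i for i in range(3,len(e)-3) if e[i]>5 and e[i]==e[i-3:i+4].max()]
        print(nm,t,[(round(i/3-130,1)) for i in pk])
E
```

```text
z14 -40 [-126.7, -49.3, -0.3]
z14 -25 [-49.7, 103.3]
z14 0 [-126.7, -102.7, 103.0]
z14 25 [-49.3, 103.3]
z14 40 [-126.7, -49.3, 0.7]
z6 -40 [-126.7, -49.3, 0.3]
z6 -25 [-49.7, 104.0]
z6 0 [-126.7, -102.7, 103.7]
z6 25 [-50.0, -49.7, 104.3]
z6 40 [-126.7, -49.7, 0.7]
```

View pics/bd_z14.png

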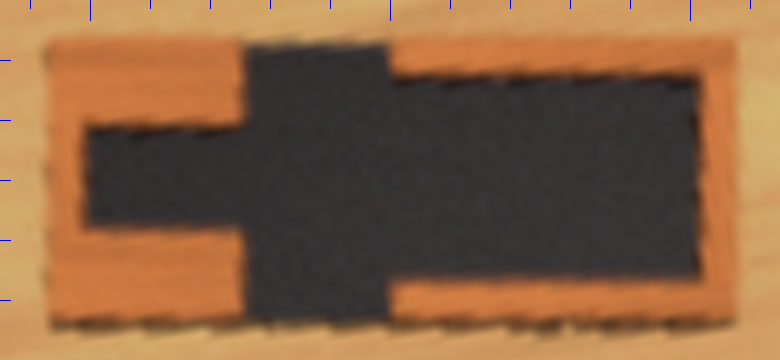

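```bash
cat > go.py <<'E'
import sys,numpy as np
from scipy.spatial.transform import Rotation as Rn
from rig import telemetry
o=telemetry.get_obs()
R0=Rn.from_quat(o["tool_rot"])
print("t",round(o["time"],2),"p",o["position"].round(4),"psi",round(np.arctan2(R0.as_matrix()[1,0],R0.as_matrix()[0,0]),4),"F",o["ft_force"].round(2),"w",round(o["grip_width"],4),"q",o["q"].round(2))
a=[float(x) for x in sys.argv[1:]]
for i in range(0,len(a),4):
    x,y,z,ps=a[i:i+4]
    Rt=Rn.from_matrix(np.array([[np.cos(ps),np.sin(ps),0],[np.sin(ps),-np.cos(ps),0],[0,0,-1]]))
    print("d mm",(R0.inv().apply(np.array([x,y,z])-o["position"])*1000).round(1),"r deg",(R0.inv()*Rt).as_rotvec(degrees=True).round(2))
E
python3 go.py .463 -.3605 .2 1.571
python3 - <<'E'
from h import *
c=pickle.load(open("top0.pkl","rb"))
for u,v in [(276,104),(276,112),(378,108),(378,118),(148,115),(548,140)]:print(u,v,at_d(c,u,v).round(3))
E
```

```text
t 0.1 p [ 0.2631 -0.5662  0.2407] psi 0.4348 F [-0.11 -0.63 -0.9 ] w 0.0871 q [-1.31  0.53  1.43 -0.    1.18 -0.18]
d mm [ 267.9 -102.3   41. ] r deg [ -0.09  -0.08 -65.1 ]
276 104 [0.798 0.145 0.09 ]
276 112 [0.788 0.15  0.049]
378 108 [ 0.795 -0.158  0.066]
378 118 [ 0.779 -0.164  0.022]
148 115 [0.782 0.554 0.046]
548 140 [ 0.693 -0.649  0.095]
```

Emit:
step_arm(targets=[{"dx": 0.04,"dy": -0.015,"dz": 0.0,"rz": -8},{"dx": 0.095,"dy": -0.035,"dz": 0.005,"rz": -18},{"dx": 0.15,"dy": -0.057,"dz": 0.01,"rz": -28},{"dx": 0.205,"dy": -0.08,"dz": 0.02,"rz": -38},{"dx": 0.245,"dy": -0.094,"dz": 0.03,"rz": -48}], gripper=1, force=25)

```text
invalid input
```

```bash
python3 go.py .463 -.3605 .12 1.571
```

```text
t 0.1 p [ 0.2631 -0.5662  0.2407] psi 0.4348 F [-0.11 -0.63 -0.9 ] w 0.0871 q [-1.31  0.53  1.43 -0.    1.18 -0.18]
d mm [ 267.9 -102.2  121. ] r deg [ -0.09  -0.08 -65.1 ]
```

Emit:
step_arm(targets=[{"dx": 0.04,"dy": -0.015,"dz": 0.0,"rx": 0,"ry": 0,"rz": -8},{"dx": 0.095,"dy": -0.035,"dz": 0.005,"rx": 0,"ry": 0,"rz": -18},{"dx": 0.15,"dy": -0.057,"dz": 0.01,"rx": 0,"ry": 0,"rz": -28},{"dx": 0.205,"dy": -0.08,"dz": 0.02,"rx": 0,"ry": 0,"rz": -38},{"dx": 0.245,"dy": -0.094,"dz": 0.03,"rx": 0,"ry": 0,"rz": -48}], gripper=1, force=25)

```text
time: 0.72
position: [0.4468, -0.3752, 0.2104]
tool_rot: [0.802, 0.597, 0.0, -0.002]
ft_force: [-0.0, 0.4, 0.6]
grip_width: 0.0871
```

```bash
python3 go.py .463 -.3605 .12 1.571
```

```text
t 0.72 p [ 0.4468 -0.3752  0.2104] psi 1.2797 F [-0.03  0.44  0.63] w 0.0871 q [-0.89  0.51  1.57  0.    1.06 -0.6 ]
d mm [18.5 11.5 90.4] r deg [ -0.09  -0.16 -16.69]
```

Emit:
step_arm(targets=[{"dx": 0.009,"dy": 0.006,"dz": 0.02,"rx": 0,"ry": 0,"rz": -8},{"dx": 0.0185,"dy": 0.0115,"dz": 0.05,"rx": 0,"ry": 0,"rz": -16.7},{"dx": 0.0185,"dy": 0.0115,"dz": 0.08,"rx": 0,"ry": 0,"rz": -16.7},{"dx": 0.0185,"dy": 0.0115,"dz": 0.1,"rx": 0,"ry": 0,"rz": -16.7},{"dx": 0.0185,"dy": 0.0115,"dz": 0.11,"rx": 0,"ry": 0,"rz": -16.7}])

```text
time: 1.35
position: [0.4625, -0.3597, 0.0988]
tool_rot: [0.707, 0.707, 0.001, -0.003]
ft_force: [-0.3, -0.2, 0.1]
grip_width: 0.0875
```

```bash
python3 go.py .463 -.3605 .04 1.571
```

```text
t 1.35 p [ 0.4625 -0.3597  0.0988] psi 1.5712 F [-0.29 -0.2   0.07] w 0.0875 q [-0.85  0.67  1.64  0.    0.83 -0.85]
d mm [-1.1  0.7 58.8] r deg [-0.16 -0.29  0.01]
```

Emit:
step_arm(targets=[{"dx": -0.001,"dy": 0.001,"dz": 0.02,"rx": 0,"ry": 0,"rz": 0},{"dx": -0.001,"dy": 0.001,"dz": 0.04,"rx": -0.2,"ry": -0.3,"rz": 0},{"dx": -0.001,"dy": 0.001,"dz": 0.052,"rx": -0.2,"ry": -0.3,"rz": 0},{"dx": -0.001,"dy": 0.001,"dz": 0.059,"rx": -0.2,"ry": -0.3,"rz": 0},{"dx": -0.001,"dy": 0.001,"dz": 0.059,"rx": -0.2,"ry": -0.3,"rz": 0}])

```text
time: 1.98
position: [0.4633, -0.3605, 0.0397]
tool_rot: [0.707, 0.707, 0.0, 0.0]
ft_force: [1.4, -0.1, 0.4]
grip_width: 0.087
```

Emit:
step_arm(targets=[{"dx": 0,"dy": 0,"dz": 0,"rx": 0,"ry": 0,"rz": 0},{"dx": 0,"dy": 0,"dz": 0,"rx": 0,"ry": 0,"rz": 0},{"dx": 0,"dy": 0,"dz": 0,"rx": 0,"ry": 0,"rz": 0},{"dx": 0,"dy": 0,"dz": 0,"rx": 0,"ry": 0,"rz": 0},{"dx": 0,"dy": 0,"dz": 0,"rx": 0,"ry": 0,"rz": 0}], gripper=0, force=25)

```text
time: 2.6
position: [0.4635, -0.3606, 0.04]
tool_rot: [0.707, 0.707, 0.0, 0.0]
ft_force: [1.4, 0.5, 1.1]
grip_width: 0.0531
```

Emit:
step_arm(targets=[{"dx": 0,"dy": 0,"dz": -0.008,"rx": 0,"ry": 0,"rz": 0},{"dx": 0,"dy": 0,"dz": -0.03,"rx": 0,"ry": 0,"rz": 0},{"dx": 0,"dy": 0,"dz": -0.07,"rx": 0,"ry": 0,"rz": 0},{"dx": 0.01,"dy": 0.002,"dz": -0.11,"rx": 0,"ry": 0,"rz": 0},{"dx": 0.035,"dy": 0.01,"dz": -0.14,"rx": 0,"ry": 0,"rz": 0}])

```text
time: 3.22
position: [0.4734, -0.3264, 0.1818]
tool_rot: [0.708, 0.707, 0.0, 0.001]
ft_force: [0.5, 0.3, -2.5]
grip_width: 0.0531
```

```bash
python3 go.py .62 .313 .18 1.571
```

```text
t 3.23 p [ 0.4734 -0.3264  0.1818] psi 1.5692 F [ 0.52  0.31 -2.51] w 0.0531 q [-0.8   0.54  1.62  0.    0.98 -0.8 ]
d mm [639.6 145.6   0.9] r deg [ 0.12  0.11 -0.1 ]
```

Emit:
step_arm(targets=[{"dx": 0.05,"dy": 0.011,"dz": 0,"rx": 0,"ry": 0,"rz": 0},{"dx": 0.1,"dy": 0.023,"dz": 0,"rx": 0,"ry": 0,"rz": 0},{"dx": 0.155,"dy": 0.035,"dz": 0,"rx": 0,"ry": 0,"rz": 0},{"dx": 0.21,"dy": 0.048,"dz": 0,"rx": 0,"ry": 0,"rz": 0},{"dx": 0.265,"dy": 0.06,"dz": 0,"rx": 0,"ry": 0,"rz": 0}])

```text
time: 3.85
position: [0.5337, -0.0597, 0.1816]
tool_rot: [0.708, 0.706, -0.0, 0.001]
ft_force: [0.9, 0.1, -2.3]
grip_width: 0.053
```

Emit:
step_arm(targets=[{"dx": 0.055,"dy": 0.012,"dz": 0,"rx": 0,"ry": 0,"rz": 0},{"dx": 0.11,"dy": 0.025,"dz": 0,"rx": 0,"ry": 0,"rz": 0},{"dx": 0.165,"dy": 0.038,"dz": 0,"rx": 0,"ry": 0,"rz": 0},{"dx": 0.22,"dy": 0.05,"dz": 0,"rx": 0,"ry": 0,"rz": 0},{"dx": 0.265,"dy": 0.06,"dz": 0,"rx": 0,"ry": 0,"rz": 0}])

```text
time: 4.47
position: [0.5937, 0.2075, 0.1811]
tool_rot: [0.707, 0.707, -0.0, 0.001]
ft_force: [0.9, -0.5, -3.2]
grip_width: 0.0529
```

```bash
python3 go.py .62 .313 .055 1.571
```

```text
t 4.47 p [0.5937 0.2075 0.1811] psi 1.5702 F [ 0.89 -0.53 -3.21] w 0.0529 q [ 0.16  0.6   1.48 -0.    1.06  0.16]
d mm [105.8  26.1 125.9] r deg [ 0.06  0.12 -0.05]
```

Emit:
step_arm(targets=[{"dx": 0.045,"dy": 0.011,"dz": 0,"rx": 0,"ry": 0,"rz": 0},{"dx": 0.08,"dy": 0.02,"dz": 0.01,"rx": 0,"ry": 0,"rz": 0},{"dx": 0.1,"dy": 0.025,"dz": 0.03,"rx": 0,"ry": 0,"rz": 0},{"dx": 0.106,"dy": 0.026,"dz": 0.06,"rx": 0.1,"ry": 0.1,"rz": 0},{"dx": 0.106,"dy": 0.026,"dz": 0.08,"rx": 0.1,"ry": 0.1,"rz": 0}])

```text
time: 5.1
position: [0.6184, 0.3134, 0.0989]
tool_rot: [0.707, 0.707, -0.002, -0.001]
ft_force: [-0.7, 0.4, -3.1]
grip_width: 0.0534
```

```bash
python3 go.py .62 .313 .046 1.571
```

```text
t 5.1 p [0.6184 0.3134 0.0989] psi 1.5712 F [-0.7   0.4  -3.12] w 0.0534 q [ 0.31  0.78  1.35 -0.    1.01  0.31]
d mm [-0.4  1.8 52.9] r deg [-0.21  0.08  0.01]
```

Emit:
step_arm(targets=[{"dx": 0,"dy": 0.002,"dz": 0.02,"rx": -0.2,"ry": 0,"rz": 0},{"dx": 0,"dy": 0.002,"dz": 0.037,"rx": -0.2,"ry": 0,"rz": 0},{"dx": 0,"dy": 0.002,"dz": 0.047,"rx": -0.2,"ry": 0,"rz": 0},{"dx": 0,"dy": 0.002,"dz": 0.051,"rx": -0.2,"ry": 0,"rz": 0},{"dx": 0,"dy": 0.002,"dz": 0.051,"rx": -0.2,"ry": 0,"rz": 0}])

```text
time: 5.72
position: [0.6205, 0.3134, 0.0482]
tool_rot: [0.707, 0.707, -0.0, 0.001]
ft_force: [-0.4, 0.2, -3.5]
grip_width: 0.053
```

```bash
python3 go.py .62 .313 .045 1.571
```

```text
t 5.72 p [0.6205 0.3134 0.0482] psi 1.5711 F [-0.4   0.21 -3.45] w 0.053 q [ 0.31  0.85  1.37 -0.    0.92  0.31]
d mm [-0.3 -0.5  3.2] r deg [0.02 0.07 0.01]
```

Emit:
step_arm(targets=[{"dx": 0,"dy": 0,"dz": 0.001,"rx": 0,"ry": 0,"rz": 0},{"dx": 0,"dy": 0,"dz": 0.002,"rx": 0,"ry": 0,"rz": 0},{"dx": 0,"dy": 0,"dz": 0.003,"rx": 0,"ry": 0,"rz": 0},{"dx": 0,"dy": 0,"dz": 0.0035,"rx": 0,"ry": 0,"rz": 0},{"dx": 0,"dy": 0,"dz": 0.0035,"rx": 0,"ry": 0,"rz": 0}])

```text
time: 6.35
position: [0.6205, 0.3134, 0.045]
tool_rot: [0.707, 0.707, -0.0, 0.001]
ft_force: [-0.5, -1.1, 0.2]
grip_width: 0.0533
```

Emit:
step_arm(targets=[{"dx": 0,"dy": 0,"dz": 0,"rx": 0,"ry": 0,"rz": 0},{"dx": 0,"dy": 0,"dz": 0,"rx": 0,"ry": 0,"rz": 0},{"dx": 0,"dy": 0,"dz": 0,"rx": 0,"ry": 0,"rz": 0},{"dx": 0,"dy": 0,"dz": 0,"rx": 0,"ry": 0,"rz": 0},{"dx": 0,"dy": 0,"dz": 0,"rx": 0,"ry": 0,"rz": 0}], gripper=1)

```text
time: 6.98
position: [0.6205, 0.3134, 0.045]
tool_rot: [0.707, 0.707, -0.0, 0.001]
ft_force: [0.2, 0.5, 0.0]
grip_width: 0.0861
```

Emit:
step_arm(targets=[{"dx": 0,"dy": 0,"dz": -0.02,"rx": 0,"ry": 0,"rz": 0},{"dx": 0,"dy": 0,"dz": -0.06,"rx": 0,"ry": 0,"rz": 0},{"dx": -0.005,"dy": -0.01,"dz": -0.09,"rx": 0,"ry": 0,"rz": 0},{"dx": -0.035,"dy": -0.05,"dz": -0.1,"rx": 0,"ry": 0,"rz": 0},{"dx": -0.07,"dy": -0.1,"dz": -0.1,"rx": 0,"ry": 0,"rz": 0}])

```text
time: 7.6
position: [0.5219, 0.2434, 0.1479]
tool_rot: [0.707, 0.707, 0.003, 0.002]
ft_force: [0.3, -0.3, -0.6]
grip_width: 0.0871
```

```bash
python3 go.py .457 .169 .11 1.571
```

```text
t 7.6 p [0.5219 0.2434 0.1479] psi 1.5718 F [ 0.29 -0.29 -0.58] w 0.0871 q [ 0.24  0.58  1.65 -0.    0.9   0.24]
d mm [-74.4 -65.2  37.4] r deg [ 0.42 -0.02  0.05]
```

Emit:
step_arm(targets=[{"dx": -0.037,"dy": -0.032,"dz": 0,"rx": 0,"ry": 0,"rz": 0},{"dx": -0.065,"dy": -0.057,"dz": 0.01,"rx": 0.2,"ry": 0,"rz": 0},{"dx": -0.0745,"dy": -0.065,"dz": 0.03,"rx": 0.2,"ry": 0,"rz": 0},{"dx": -0.0745,"dy": -0.065,"dz": 0.05,"rx": 0.2,"ry": 0,"rz": 0},{"dx": -0.0745,"dy": -0.065,"dz": 0.055,"rx": 0.2,"ry": 0,"rz": 0}])

```text
time: 8.22
position: [0.4576, 0.1687, 0.0928]
tool_rot: [0.707, 0.707, 0.002, 0.001]
ft_force: [1.1, 0.5, 0.4]
grip_width: 0.0867
```

```bash
python3 go.py .457 .169 .04 1.571
```

```text
t 8.22 p [0.4576 0.1687 0.0928] psi 1.5714 F [1.06 0.48 0.45] w 0.0867 q [ 0.12  0.6   1.9  -0.    0.64  0.12]
d mm [ 0.2 -0.8 52.8] r deg [ 0.25 -0.02  0.03]
```

Emit:
step_arm(targets=[{"dx": 0,"dy": -0.001,"dz": 0.02,"rx": 0,"ry": 0,"rz": 0},{"dx": 0,"dy": -0.001,"dz": 0.037,"rx": 0.2,"ry": 0,"rz": 0},{"dx": 0,"dy": -0.001,"dz": 0.048,"rx": 0.2,"ry": 0,"rz": 0},{"dx": 0,"dy": -0.001,"dz": 0.053,"rx": 0.2,"ry": 0,"rz": 0},{"dx": 0,"dy": -0.001,"dz": 0.053,"rx": 0.2,"ry": 0,"rz": 0}])

```text
time: 8.85
position: [0.4567, 0.1688, 0.0395]
tool_rot: [0.707, 0.707, 0.0, -0.0]
ft_force: [-0.8, -0.2, -0.1]
grip_width: 0.0871
```

Emit:
step_arm(targets=[{"dx": 0,"dy": 0,"dz": 0,"rx": 0,"ry": 0,"rz": 0},{"dx": 0,"dy": 0,"dz": 0,"rx": 0,"ry": 0,"rz": 0},{"dx": 0,"dy": 0,"dz": 0,"rx": 0,"ry": 0,"rz": 0},{"dx": 0,"dy": 0,"dz": 0,"rx": 0,"ry": 0,"rz": 0},{"dx": 0,"dy": 0,"dz": 0,"rx": 0,"ry": 0,"rz": 0}], gripper=0, force=25)

```text
time: 9.48
position: [0.4569, 0.1688, 0.0397]
tool_rot: [0.707, 0.707, 0.0, 0.0]
ft_force: [0.7, -0.2, 1.5]
grip_width: 0.0534
```

Emit:
step_arm(targets=[{"dx": 0,"dy": 0,"dz": -0.008,"rx": 0,"ry": 0,"rz": 0},{"dx": 0,"dy": 0,"dz": -0.03,"rx": 0,"ry": 0,"rz": 0},{"dx": 0,"dy": 0,"dz": -0.07,"rx": 0,"ry": 0,"rz": 0},{"dx": 0.005,"dy": 0.01,"dz": -0.105,"rx": 0,"ry": 0,"rz": 0},{"dx": 0.018,"dy": 0.04,"dz": -0.12,"rx": 0,"ry": 0,"rz": 0}])

```text
time: 10.1
position: [0.4957, 0.1867, 0.1618]
tool_rot: [0.707, 0.707, 0.0, 0.0]
ft_force: [1.2, 0.1, -2.5]
grip_width: 0.0531
```

```bash
python3 go.py .62 .233 .10 1.571; python3 - <<'E'
from rig import viewer
from h import *
c=viewer.camera("side");crop(c,180,140,420,340,3,"s1.png")
E
```

```text
t 10.1 p [0.4957 0.1867 0.1618] psi 1.5713 F [ 1.18  0.07 -2.47] w 0.0531 q [0.15 0.51 1.75 0.   0.88 0.15]
d mm [ 46.2 124.4  61.9] r deg [ 0.02 -0.01  0.02]
```

View pics/s1.png

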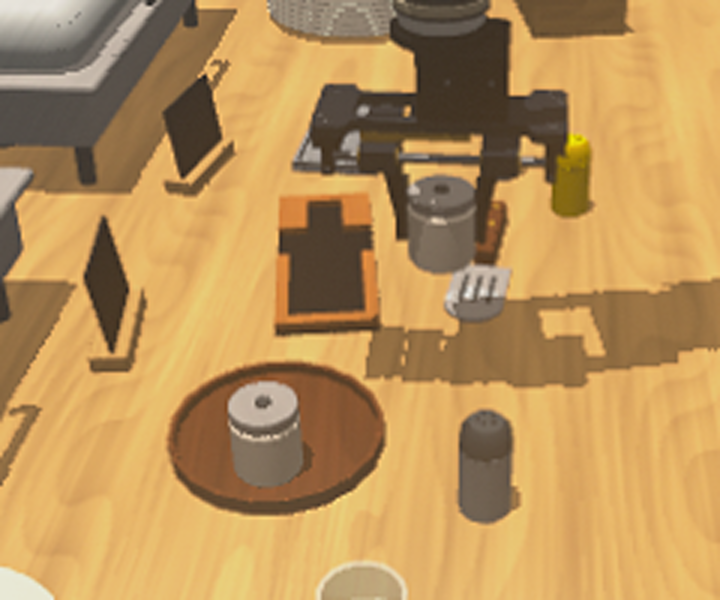

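Emit:
step_arm(targets=[{"dx": 0.02,"dy": 0.045,"dz": 0,"rx": 0,"ry": 0,"rz": 0},{"dx": 0.035,"dy": 0.09,"dz": 0.0,"rx": 0,"ry": 0,"rz": 0},{"dx": 0.044,"dy": 0.117,"dz": 0.01,"rx": 0,"ry": 0,"rz": 0},{"dx": 0.046,"dy": 0.1245,"dz": 0.035,"rx": 0,"ry": 0,"rz": 0},{"dx": 0.046,"dy": 0.1245,"dz": 0.06,"rx": 0,"ry": 0,"rz": 0}])

```text
time: 10.78
position: [0.6294, 0.235, 0.105]
tool_rot: [0.707, 0.707, 0.006, 0.004]
ft_force: [-0.6, 0.6, -3.0]
grip_width: 0.0527
```

```bash
python3 go.py .62 .233 .048 1.571
```

```text
t 10.78 p [0.6294 0.235  0.105 ] psi 1.571 F [-0.58  0.59 -3.01] w 0.0527 q [0.19 0.75 1.42 0.   0.96 0.19]
d mm [ -2.2 -10.2  56.8] r deg [ 0.81 -0.19  0.  ]
```

Overshoot of about 10 mm; settling while descending.

Emit:
step_arm(targets=[{"dx": -0.002,"dy": -0.01,"dz": 0.01,"rx": 0.6,"ry": -0.2,"rz": 0},{"dx": -0.002,"dy": -0.01,"dz": 0.025,"rx": 0.6,"ry": -0.2,"rz": 0},{"dx": -0.002,"dy": -0.01,"dz": 0.045,"rx": 0.7,"ry": -0.2,"rz": 0},{"dx": -0.002,"dy": -0.01,"dz": 0.055,"rx": 0.7,"ry": -0.2,"rz": 0},{"dx": -0.002,"dy": -0.01,"dz": 0.056,"rx": 0.7,"ry": -0.2,"rz": 0}])

```text
time: 11.4
position: [0.6197, 0.2331, 0.0478]
tool_rot: [0.707, 0.707, -0.0, 0.0]
ft_force: [0.6, 0.3, -3.1]
grip_width: 0.053
```

```bash
python3 go.py .62 .233 .045 1.571
```

```text
t 11.4 p [0.6197 0.2331 0.0478] psi 1.571 F [ 0.6   0.29 -3.07] w 0.053 q [ 0.19  0.82  1.46 -0.    0.86  0.19]
d mm [-0.1  0.3  2.8] r deg [ 0.02  0.03 -0.  ]
```

Emit:
step_arm(targets=[{"dx": 0,"dy": 0,"dz": 0.001,"rx": 0,"ry": 0,"rz": 0},{"dx": 0,"dy": 0,"dz": 0.002,"rx": 0,"ry": 0,"rz": 0},{"dx": 0,"dy": 0,"dz": 0.003,"rx": 0,"ry": 0,"rz": 0},{"dx": 0,"dy": 0,"dz": 0.0032,"rx": 0,"ry": 0,"rz": 0},{"dx": 0,"dy": 0,"dz": 0.0032,"rx": 0,"ry": 0,"rz": 0}])

```text
time: 12.02
position: [0.6198, 0.2331, 0.0448]
tool_rot: [0.707, 0.707, 0.0, 0.0]
ft_force: [-0.0, 0.4, -2.4]
grip_width: 0.0528
```

Emit:
step_arm(targets=[{"dx": 0,"dy": 0,"dz": 0,"rx": 0,"ry": 0,"rz": 0},{"dx": 0,"dy": 0,"dz": 0,"rx": 0,"ry": 0,"rz": 0},{"dx": 0,"dy": 0,"dz": 0,"rx": 0,"ry": 0,"rz": 0},{"dx": 0,"dy": 0,"dz": 0,"rx": 0,"ry": 0,"rz": 0},{"dx": 0,"dy": 0,"dz": 0,"rx": 0,"ry": 0,"rz": 0}], gripper=1)

```text
time: 12.65
position: [0.6199, 0.2331, 0.0448]
tool_rot: [0.707, 0.707, 0.0, 0.0]
ft_force: [0.3, -0.4, -0.3]
grip_width: 0.0858
```

Emit:
step_arm(targets=[{"dx": 0,"dy": 0,"dz": -0.02,"rx": 0,"ry": 0,"rz": 0},{"dx": 0,"dy": 0,"dz": -0.06,"rx": 0,"ry": 0,"rz": 0},{"dx": 0.0,"dy": -0.01,"dz": -0.1,"rx": 0,"ry": 0,"rz": 0},{"dx": 0.02,"dy": -0.05,"dz": -0.12,"rx": 0,"ry": 0,"rz": 0},{"dx": 0.05,"dy": -0.1,"dz": -0.12,"rx": 0,"ry": 0,"rz": 0}])

```text
time: 13.28
position: [0.5218, 0.2836, 0.1686]
tool_rot: [0.708, 0.706, 0.004, 0.002]
ft_force: [-0.4, 1.9, 0.2]
grip_width: 0.0871
```

```bash
python3 go.py .4525 .338 .11 1.571
```

```text
t 13.28 p [0.5218 0.2836 0.1686] psi 1.5684 F [-0.4   1.88  0.16] w 0.0871 q [ 0.31  0.57  1.59 -0.    0.97  0.31]
d mm [ 54.1 -69.9  58.2] r deg [ 0.49 -0.13 -0.15]
```

Emit:
step_arm(targets=[{"dx": 0.025,"dy": -0.033,"dz": 0,"rx": 0,"ry": 0,"rz": 0},{"dx": 0.045,"dy": -0.058,"dz": 0.01,"rx": 0.2,"ry": 0,"rz": 0},{"dx": 0.053,"dy": -0.068,"dz": 0.03,"rx": 0.3,"ry": 0,"rz": 0},{"dx": 0.054,"dy": -0.07,"dz": 0.042,"rx": 0.3,"ry": 0,"rz": 0},{"dx": 0.054,"dy": -0.07,"dz": 0.052,"rx": 0.3,"ry": 0,"rz": 0}])

```text
time: 13.9
position: [0.453, 0.3379, 0.1163]
tool_rot: [0.708, 0.706, 0.003, 0.001]
ft_force: [-0.9, -0.8, 0.1]
grip_width: 0.087
```

```bash
python3 go.py .4525 .338 .042 1.571;python3 - <<'E'
from rig import viewer
from h import *
c=viewer.camera("side");crop(c,180,180,420,380,3,"s2.png")
E
```

```text
t 13.9 p [0.453  0.3379 0.1163] psi 1.5684 F [-0.89 -0.82  0.07] w 0.087 q [0.44 0.62 1.7  0.   0.82 0.45]
d mm [-0.1 -0.8 74.3] r deg [ 0.26 -0.15 -0.15]
```

View pics/s2.png

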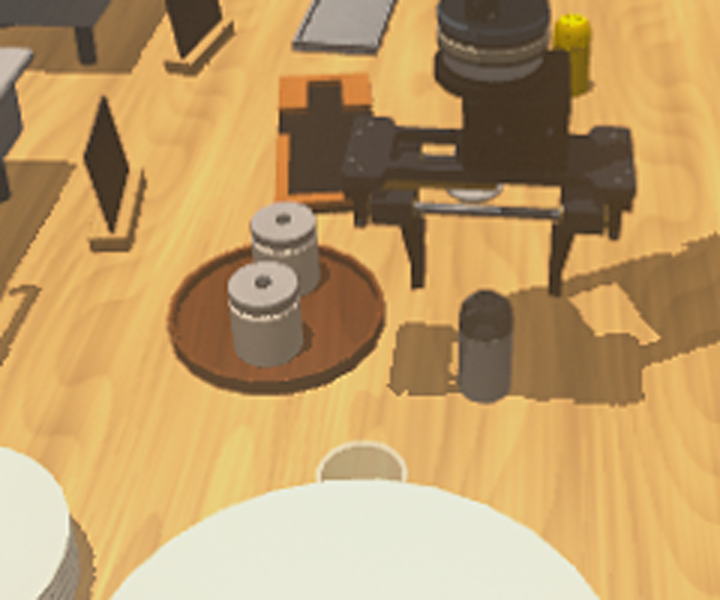

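Emit:
step_arm(targets=[{"dx": 0,"dy": -0.001,"dz": 0.025,"rx": 0,"ry": 0,"rz": 0},{"dx": 0,"dy": -0.001,"dz": 0.05,"rx": 0.2,"ry": -0.1,"rz": 0},{"dx": 0,"dy": -0.001,"dz": 0.067,"rx": 0.2,"ry": -0.1,"rz": 0},{"dx": 0,"dy": -0.001,"dz": 0.0743,"rx": 0.2,"ry": -0.1,"rz": 0},{"dx": 0,"dy": -0.001,"dz": 0.0743,"rx": 0.2,"ry": -0.1,"rz": 0}])

```text
time: 14.58
position: [0.452, 0.3373, 0.0406]
tool_rot: [0.708, 0.706, -0.0, -0.0]
ft_force: [-0.3, 0.4, 0.3]
grip_width: 0.0871
```

Emit:
step_arm(targets=[{"dx": 0,"dy": 0,"dz": 0,"rx": 0,"ry": 0,"rz": 0},{"dx": 0,"dy": 0,"dz": 0,"rx": 0,"ry": 0,"rz": 0},{"dx": 0,"dy": 0,"dz": 0,"rx": 0,"ry": 0,"rz": 0},{"dx": 0,"dy": 0,"dz": 0,"rx": 0,"ry": 0,"rz": 0},{"dx": 0,"dy": 0,"dz": 0,"rx": 0,"ry": 0,"rz": 0}], gripper=0, force=25)

```text
time: 15.2
position: [0.452, 0.3374, 0.0407]
tool_rot: [0.708, 0.706, -0.0, -0.0]
ft_force: [-0.5, -0.2, -0.2]
grip_width: 0.0447
```

Emit:
step_arm(targets=[{"dx": 0,"dy": 0,"dz": 0,"rx": 0,"ry": 0,"rz": 0},{"dx": 0,"dy": 0,"dz": -0.01,"rx": 0,"ry": 0,"rz": 0},{"dx": 0,"dy": 0,"dz": -0.04,"rx": 0,"ry": 0,"rz": 0},{"dx": 0,"dy": 0,"dz": -0.08,"rx": 0,"ry": 0,"rz": 0},{"dx": -0.01,"dy": 0.002,"dz": -0.13,"rx": 0,"ry": 0,"rz": 0}])

```text
time: 15.82
position: [0.4531, 0.3273, 0.1715]
tool_rot: [0.708, 0.706, -0.001, -0.001]
ft_force: [-0.5, 0.4, -1.2]
grip_width: 0.0395
```

```bash
python3 go.py .6317 -.295 .2 1.5126
```

```text
t 15.82 p [0.4531 0.3273 0.1715] psi 1.5684 F [-0.46  0.4  -1.17] w 0.0395 q [0.43 0.53 1.67 0.   0.95 0.43]
d mm [-621.9  180.   -28.5] r deg [-0.18  0.06  3.19]
```

Emit:
step_arm(targets=[{"dx": -0.045,"dy": 0.013,"dz": -0.015,"rx": 0,"ry": 0,"rz": 0},{"dx": -0.1,"dy": 0.029,"dz": -0.025,"rx": 0,"ry": 0,"rz": 0.5},{"dx": -0.155,"dy": 0.045,"dz": -0.03,"rx": 0,"ry": 0,"rz": 1},{"dx": -0.21,"dy": 0.061,"dz": -0.03,"rx": 0,"ry": 0,"rz": 1.5},{"dx": -0.265,"dy": 0.077,"dz": -0.03,"rx": 0,"ry": 0,"rz": 2}])

```text
time: 16.45
position: [0.5295, 0.0604, 0.2021]
tool_rot: [0.72, 0.694, -0.001, -0.001]
ft_force: [1.0, 0.0, -1.6]
grip_width: 0.0395
```

```bash
python3 go.py .6317 -.295 .2 1.5126;python3 - <<'E'
from rig import viewer
from h import *
c=viewer.camera("side");crop(c,180,120,420,320,3,"s3.png")
E
```

```text
t 16.45 p [0.5295 0.0604 0.2021] psi 1.5332 F [ 1.05  0.01 -1.55] w 0.0395 q [-0.1   0.46  1.7  -0.    0.98 -0.06]
d mm [-351.4  115.4    2.1] r deg [-0.16  0.06  1.18]
```

View pics/s3.png

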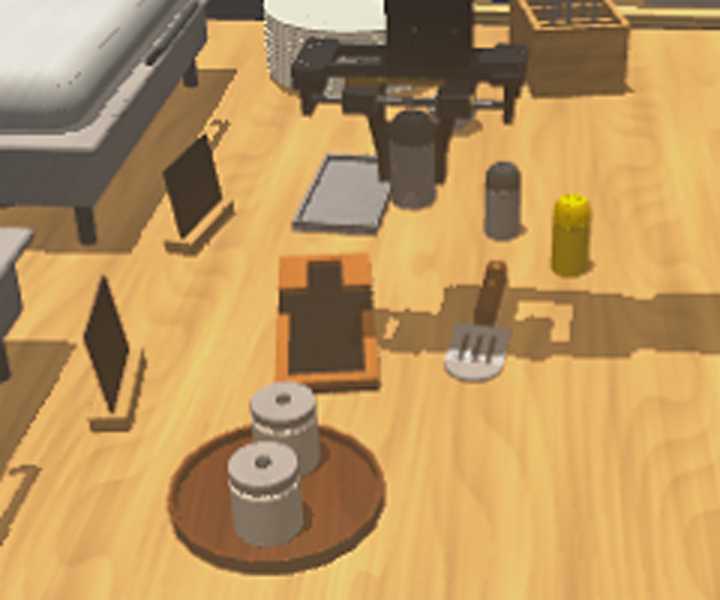

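Emit:
step_arm(targets=[{"dx": -0.055,"dy": 0.018,"dz": 0,"rx": 0,"ry": 0,"rz": 0.3},{"dx": -0.11,"dy": 0.036,"dz": 0,"rx": 0,"ry": 0,"rz": 0.6},{"dx": -0.165,"dy": 0.054,"dz": 0,"rx": 0,"ry": 0,"rz": 1},{"dx": -0.22,"dy": 0.072,"dz": 0,"rx": 0,"ry": 0,"rz": 1.2},{"dx": -0.27,"dy": 0.089,"dz": 0,"rx": 0,"ry": 0,"rz": 1.2}])

```text
time: 17.12
position: [0.6107, -0.2216, 0.2045]
tool_rot: [0.729, 0.685, -0.002, 0.003]
ft_force: [-0.7, -1.1, -1.4]
grip_width: 0.0391
```

Emit:
step_arm(targets=[{"dx": -0.035,"dy": 0.011,"dz": 0,"rx": 0,"ry": 0,"rz": 0},{"dx": -0.06,"dy": 0.02,"dz": 0.02,"rx": 0,"ry": 0,"rz": 0},{"dx": -0.075,"dy": 0.024,"dz": 0.045,"rx": 0,"ry": 0,"rz": 0},{"dx": -0.08,"dy": 0.026,"dz": 0.07,"rx": 0,"ry": 0,"rz": 0},{"dx": -0.08,"dy": 0.026,"dz": 0.085,"rx": 0,"ry": 0,"rz": 0}])

```text
time: 17.75
position: [0.6308, -0.3033, 0.1185]
tool_rot: [0.729, 0.684, -0.002, 0.001]
ft_force: [-0.2, 0.1, -1.8]
grip_width: 0.0396
```

```bash
python3 go.py .6317 -.295 .049 1.5126
```

```text
t 17.75 p [ 0.6308 -0.3033  0.1185] psi 1.5072 F [-0.21  0.06 -1.76] w 0.0396 q [-0.61  0.77  1.32 -0.01  1.05 -0.54]
d mm [ 8.7  0.4 69.5] r deg [-0.05  0.28 -0.31]
```

Emit:
step_arm(targets=[{"dx": 0.005,"dy": 0,"dz": 0.015,"rx": 0,"ry": 0.1,"rz": 0},{"dx": 0.0085,"dy": 0,"dz": 0.04,"rx": 0,"ry": 0.2,"rz": -0.3},{"dx": 0.0085,"dy": 0,"dz": 0.058,"rx": 0,"ry": 0.2,"rz": -0.3},{"dx": 0.0085,"dy": 0,"dz": 0.068,"rx": 0,"ry": 0.2,"rz": -0.3},{"dx": 0.0085,"dy": 0,"dz": 0.069,"rx": 0,"ry": 0.2,"rz": -0.3}])

```text
time: 18.38
position: [0.6311, -0.2949, 0.0489]
tool_rot: [0.727, 0.686, -0.001, -0.0]
ft_force: [0.4, 0.6, -1.6]
grip_width: 0.0391
```

```bash
python3 go.py .6317 -.295 .0455 1.5126
```

```text
t 18.38 p [ 0.6311 -0.2949  0.0489] psi 1.5125 F [ 0.37  0.6  -1.58] w 0.0391 q [-0.6   0.85  1.36 -0.    0.93 -0.54]
d mm [-0.   0.6  3.4] r deg [-0.1   0.06 -0.  ]
```

Emit:
step_arm(targets=[{"dx": 0,"dy": 0,"dz": 0.001,"rx": 0,"ry": 0,"rz": 0},{"dx": 0,"dy": 0,"dz": 0.002,"rx": 0,"ry": 0,"rz": 0},{"dx": 0,"dy": 0,"dz": 0.003,"rx": 0,"ry": 0,"rz": 0},{"dx": 0,"dy": 0,"dz": 0.0036,"rx": 0,"ry": 0,"rz": 0},{"dx": 0,"dy": 0,"dz": 0.0036,"rx": 0,"ry": 0,"rz": 0}])

```text
time: 19.0
position: [0.6312, -0.2951, 0.0457]
tool_rot: [0.727, 0.686, -0.001, -0.0]
ft_force: [-0.9, -0.9, 0.1]
grip_width: 0.0394
```

Emit:
step_arm(targets=[{"dx": 0,"dy": 0,"dz": 0.0003,"rx": 0,"ry": 0,"rz": 0},{"dx": 0,"dy": 0,"dz": 0.0005,"rx": 0,"ry": 0,"rz": 0},{"dx": 0,"dy": 0,"dz": 0.0005,"rx": 0,"ry": 0,"rz": 0},{"dx": 0,"dy": 0,"dz": 0.0005,"rx": 0,"ry": 0,"rz": 0},{"dx": 0,"dy": 0,"dz": 0.0005,"rx": 0,"ry": 0,"rz": 0}])

```text
time: 19.62
position: [0.6312, -0.2951, 0.0457]
tool_rot: [0.727, 0.686, -0.001, 0.0]
ft_force: [-1.8, 0.6, 5.5]
grip_width: 0.0394
```

Contact is confirmed (5.5 N upward). Release.

Emit:
step_arm(targets=[{"dx": 0,"dy": 0,"dz": 0,"rx": 0,"ry": 0,"rz": 0},{"dx": 0,"dy": 0,"dz": 0,"rx": 0,"ry": 0,"rz": 0},{"dx": 0,"dy": 0,"dz": 0,"rx": 0,"ry": 0,"rz": 0},{"dx": 0,"dy": 0,"dz": 0,"rx": 0,"ry": 0,"rz": 0},{"dx": 0,"dy": 0,"dz": 0,"rx": 0,"ry": 0,"rz": 0}], gripper=1)

```text
time: 20.25
position: [0.6313, -0.2951, 0.0455]
tool_rot: [0.727, 0.686, -0.001, -0.0]
ft_force: [-0.1, 0.4, -0.2]
grip_width: 0.0812
```

Emit:
step_arm(targets=[{"dx": 0,"dy": 0,"dz": -0.02,"rx": 0,"ry": 0,"rz": 0},{"dx": 0,"dy": 0,"dz": -0.06,"rx": 0,"ry": 0,"rz": 0},{"dx": 0,"dy": 0,"dz": -0.1,"rx": 0,"ry": 0,"rz": 0},{"dx": 0.02,"dy": -0.04,"dz": -0.12,"rx": 0,"ry": 0,"rz": -1},{"dx": 0.05,"dy": -0.08,"dz": -0.12,"rx": 0,"ry": 0,"rz": -2}])

```text
time: 20.88
position: [0.5556, -0.2416, 0.1695]
tool_rot: [0.715, 0.699, -0.0, 0.004]
ft_force: [-0.2, 0.1, -1.0]
grip_width: 0.087
```

```bash
python3 go.py .4546 -.1805 .115 1.5126
```

```text
t 20.88 p [ 0.5556 -0.2416  0.1695] psi 1.5472 F [-0.25  0.09 -1.01] w 0.087 q [-0.59  0.59  1.56 -0.    0.99 -0.57]
d mm [  59.  -102.7   53.6] r deg [0.32 0.33 1.98]
```

Emit:
step_arm(targets=[{"dx": 0.026,"dy": -0.046,"dz": 0,"rx": 0,"ry": 0,"rz": 1},{"dx": 0.047,"dy": -0.082,"dz": 0,"rx": 0.2,"ry": 0.2,"rz": 2},{"dx": 0.057,"dy": -0.099,"dz": 0.02,"rx": 0.2,"ry": 0.2,"rz": 2},{"dx": 0.059,"dy": -0.1027,"dz": 0.035,"rx": 0.2,"ry": 0.2,"rz": 2},{"dx": 0.059,"dy": -0.1027,"dz": 0.048,"rx": 0.2,"ry": 0.2,"rz": 2}])

```text
time: 21.5
position: [0.455, -0.1808, 0.1214]
tool_rot: [0.727, 0.686, 0.0, 0.003]
ft_force: [0.5, -0.4, 0.0]
grip_width: 0.0871
```

```bash
python3 go.py .4546 -.1805 .041 1.5126;python3 - <<'E'
from rig import viewer
from h import *
c=viewer.camera("side");crop(c,180,120,420,320,3,"s4.png")
E
```

```text
t 21.5 p [ 0.455  -0.1808  0.1214] psi 1.5123 F [ 0.53 -0.38  0.01] w 0.0871 q [-0.61  0.54  1.88 -0.    0.71 -0.55]
d mm [ 0.5 -0.7 80.4] r deg [ 0.24  0.19 -0.02]
```

View pics/s4.png

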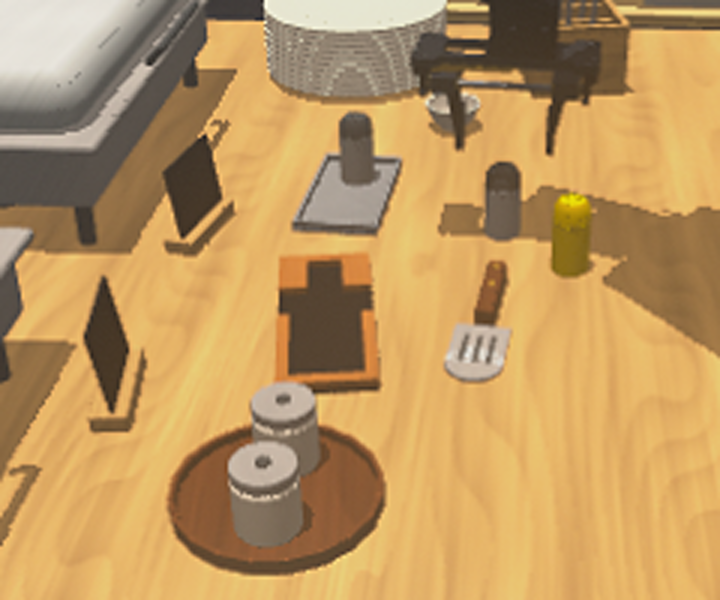

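Shaker stands upright in the grey tray at crop (355,150). Down onto the second.

Emit:
step_arm(targets=[{"dx": 0.0005,"dy": -0.0007,"dz": 0.025,"rx": 0,"ry": 0,"rz": 0},{"dx": 0.0005,"dy": -0.0007,"dz": 0.055,"rx": 0.2,"ry": 0.2,"rz": 0},{"dx": 0.0005,"dy": -0.0007,"dz": 0.073,"rx": 0.2,"ry": 0.2,"rz": 0},{"dx": 0.0005,"dy": -0.0007,"dz": 0.08,"rx": 0.2,"ry": 0.2,"rz": 0},{"dx": 0.0005,"dy": -0.0007,"dz": 0.08,"rx": 0.2,"ry": 0.2,"rz": 0}])

```text
time: 22.18
position: [0.4545, -0.1806, 0.0399]
tool_rot: [0.728, 0.686, 0.0, -0.001]
ft_force: [0.4, -0.0, -0.9]
grip_width: 0.0868
```

Emit:
step_arm(targets=[{"dx": 0,"dy": 0,"dz": 0,"rx": 0,"ry": 0,"rz": 0},{"dx": 0,"dy": 0,"dz": 0,"rx": 0,"ry": 0,"rz": 0},{"dx": 0,"dy": 0,"dz": 0,"rx": 0,"ry": 0,"rz": 0},{"dx": 0,"dy": 0,"dz": 0,"rx": 0,"ry": 0,"rz": 0},{"dx": 0,"dy": 0,"dz": 0,"rx": 0,"ry": 0,"rz": 0}], gripper=0, force=25)

```text
time: 22.8
position: [0.4545, -0.1806, 0.04]
tool_rot: [0.728, 0.686, 0.0, -0.001]
ft_force: [0.2, -0.4, -0.0]
grip_width: 0.0453
```

Emit:
step_arm(targets=[{"dx": 0,"dy": 0,"dz": 0,"rx": 0,"ry": 0,"rz": 0},{"dx": 0,"dy": 0,"dz": 0,"rx": 0,"ry": 0,"rz": 0},{"dx": 0,"dy": 0,"dz": -0.02,"rx": 0,"ry": 0,"rz": 0},{"dx": 0,"dy": 0,"dz": -0.06,"rx": 0,"ry": 0,"rz": 0},{"dx": 0,"dy": 0,"dz": -0.1,"rx": 0,"ry": 0,"rz": 0}])

```text
time: 23.42
position: [0.4538, -0.1802, 0.1404]
tool_rot: [0.728, 0.686, -0.0, -0.002]
ft_force: [0.6, -0.8, -2.2]
grip_width: 0.0394
```

```bash
python3 go.py .6363 -.215 .12 1.5126
```

```text
t 23.43 p [ 0.4538 -0.1802  0.1404] psi 1.5121 F [ 0.59 -0.8  -2.18] w 0.0394 q [-0.61  0.51  1.86  0.    0.77 -0.55]
d mm [-24.  184.3  19.7] r deg [-0.19 -0.14 -0.03]
```

Emit:
step_arm(targets=[{"dx": -0.004,"dy": 0.03,"dz": -0.02,"rx": 0,"ry": 0,"rz": 0},{"dx": -0.01,"dy": 0.075,"dz": -0.02,"rx": 0,"ry": 0,"rz": 0},{"dx": -0.016,"dy": 0.12,"dz": -0.02,"rx": 0,"ry": 0,"rz": 0},{"dx": -0.021,"dy": 0.157,"dz": -0.01,"rx": 0,"ry": 0,"rz": 0},{"dx": -0.024,"dy": 0.178,"dz": 0.005,"rx": 0,"ry": 0,"rz": 0}])

```text
time: 24.05
position: [0.6317, -0.2149, 0.1342]
tool_rot: [0.727, 0.686, -0.0, -0.002]
ft_force: [-0.0, 0.5, -1.5]
grip_width: 0.0394
```

```bash
python3 go.py .6363 -.215 .048 1.5126
```

```text
t 24.05 p [ 0.6317 -0.2149  0.1342] psi 1.5126 F [-0.04  0.49 -1.54] w 0.0394 q [-0.5   0.71  1.41  0.    1.03 -0.44]
d mm [-0.   4.8 86.2] r deg [-0.13 -0.11 -0.  ]
```

Emit:
step_arm(targets=[{"dx": 0,"dy": 0.0045,"dz": 0.025,"rx": -0.1,"ry": -0.1,"rz": 0},{"dx": 0,"dy": 0.0045,"dz": 0.052,"rx": -0.1,"ry": -0.1,"rz": 0},{"dx": 0,"dy": 0.0045,"dz": 0.072,"rx": -0.1,"ry": -0.1,"rz": 0},{"dx": 0,"dy": 0.0045,"dz": 0.084,"rx": -0.1,"ry": -0.1,"rz": 0},{"dx": 0,"dy": 0.0045,"dz": 0.086,"rx": -0.1,"ry": -0.1,"rz": 0}])

```text
time: 24.68
position: [0.6355, -0.2148, 0.0473]
tool_rot: [0.727, 0.686, -0.0, -0.001]
ft_force: [-1.4, -0.8, -1.6]
grip_width: 0.0393
```

```bash
python3 go.py .6363 -.215 .045 1.5126
```

```text
t 24.68 p [ 0.6355 -0.2148  0.0473] psi 1.5125 F [-1.42 -0.8  -1.59] w 0.0393 q [-0.49  0.83  1.43 -0.    0.88 -0.43]
d mm [-0.2  0.8  2.3] r deg [-0.12 -0.05 -0.01]
```

Emit:
step_arm(targets=[{"dx": 0,"dy": 0,"dz": 0.0008,"rx": 0,"ry": 0,"rz": 0},{"dx": 0,"dy": 0,"dz": 0.0015,"rx": 0,"ry": 0,"rz": 0},{"dx": 0,"dy": 0,"dz": 0.0022,"rx": 0,"ry": 0,"rz": 0},{"dx": 0,"dy": 0,"dz": 0.0027,"rx": 0,"ry": 0,"rz": 0},{"dx": 0,"dy": 0,"dz": 0.0027,"rx": 0,"ry": 0,"rz": 0}])

```text
time: 25.3
position: [0.6357, -0.2149, 0.045]
tool_rot: [0.727, 0.686, -0.0, -0.001]
ft_force: [-0.8, 0.4, 0.5]
grip_width: 0.0396
```

Emit:
step_arm(targets=[{"dx": 0,"dy": 0,"dz": 0.0003,"rx": 0,"ry": 0,"rz": 0},{"dx": 0,"dy": 0,"dz": 0.0004,"rx": 0,"ry": 0,"rz": 0},{"dx": 0,"dy": 0,"dz": 0.0004,"rx": 0,"ry": 0,"rz": 0},{"dx": 0,"dy": 0,"dz": 0.0004,"rx": 0,"ry": 0,"rz": 0},{"dx": 0,"dy": 0,"dz": 0.0004,"rx": 0,"ry": 0,"rz": 0}])

```text
time: 25.92
position: [0.6357, -0.2149, 0.045]
tool_rot: [0.727, 0.686, -0.0, -0.001]
ft_force: [-2.2, 0.7, 4.3]
grip_width: 0.0399
```

Emit:
step_arm(targets=[{"dx": 0,"dy": 0,"dz": 0,"rx": 0,"ry": 0,"rz": 0},{"dx": 0,"dy": 0,"dz": 0,"rx": 0,"ry": 0,"rz": 0},{"dx": 0,"dy": 0,"dz": 0,"rx": 0,"ry": 0,"rz": 0},{"dx": 0,"dy": 0,"dz": 0,"rx": 0,"ry": 0,"rz": 0},{"dx": 0,"dy": 0,"dz": 0,"rx": 0,"ry": 0,"rz": 0}], gripper=1)

```text
time: 26.55
position: [0.6357, -0.2149, 0.0449]
tool_rot: [0.727, 0.686, -0.0, -0.001]
ft_force: [0.3, 0.9, -0.3]
grip_width: 0.0808
```

Emit:
step_arm(targets=[{"dx": 0,"dy": 0,"dz": -0.02,"rx": 0,"ry": 0,"rz": 0},{"dx": 0,"dy": 0,"dz": -0.06,"rx": 0,"ry": 0,"rz": 0},{"dx": 0,"dy": 0,"dz": -0.1,"rx": 0,"ry": 0,"rz": 0},{"dx": 0.03,"dy": -0.03,"dz": -0.11,"rx": 0,"ry": 0,"rz": 0.5},{"dx": 0.08,"dy": -0.075,"dz": -0.11,"rx": 0,"ry": 0,"rz": 1}])

```text
time: 27.18
position: [0.5704, -0.1357, 0.1583]
tool_rot: [0.734, 0.679, 0.001, 0.003]
ft_force: [-0.3, 0.4, -0.5]
grip_width: 0.0872
```

```bash
python3 go.py .4644 -.0098 .10 1.482
```

```text
t 27.18 p [ 0.5704 -0.1357  0.1583] psi 1.4927 F [-0.32  0.44 -0.51] w 0.0872 q [-0.42  0.58  1.61  0.    0.94 -0.35]
d mm [ 117.3 -115.9   57.3] r deg [0.35 0.12 0.61]
```

Emit:
step_arm(targets=[{"dx": 0.036,"dy": -0.036,"dz": 0,"rx": 0,"ry": 0,"rz": 0.3},{"dx": 0.075,"dy": -0.074,"dz": 0,"rx": 0.1,"ry": 0.1,"rz": 0.6},{"dx": 0.104,"dy": -0.103,"dz": 0.01,"rx": 0.2,"ry": 0.1,"rz": 0.6},{"dx": 0.1165,"dy": -0.115,"dz": 0.03,"rx": 0.2,"ry": 0.1,"rz": 0.6},{"dx": 0.1173,"dy": -0.116,"dz": 0.055,"rx": 0.2,"ry": 0.1,"rz": 0.6}])

```text
time: 27.8
position: [0.4641, -0.0087, 0.1037]
tool_rot: [0.737, 0.676, 0.002, 0.002]
ft_force: [0.9, -0.1, -0.5]
grip_width: 0.0871
```

```bash
python3 go.py .4644 -.0098 .023 1.482;python3 - <<'E'
from rig import viewer
from h import *
c=viewer.camera("side");crop(c,220,130,420,290,4,"s5.png");c=viewer.camera("top");cv2.imwrite("pics/t5.png",c["img"]);pickle.dump(c,open("top5.pkl","wb"))
E
```

```text
t 27.8 p [ 0.4641 -0.0087  0.1037] psi 1.4841 F [ 0.9  -0.14 -0.54] w 0.0871 q [-0.26  0.56  1.95  0.    0.63 -0.17]
d mm [-1.  -0.1 80.7] r deg [0.31 0.04 0.12]
```

View pics/s5.png

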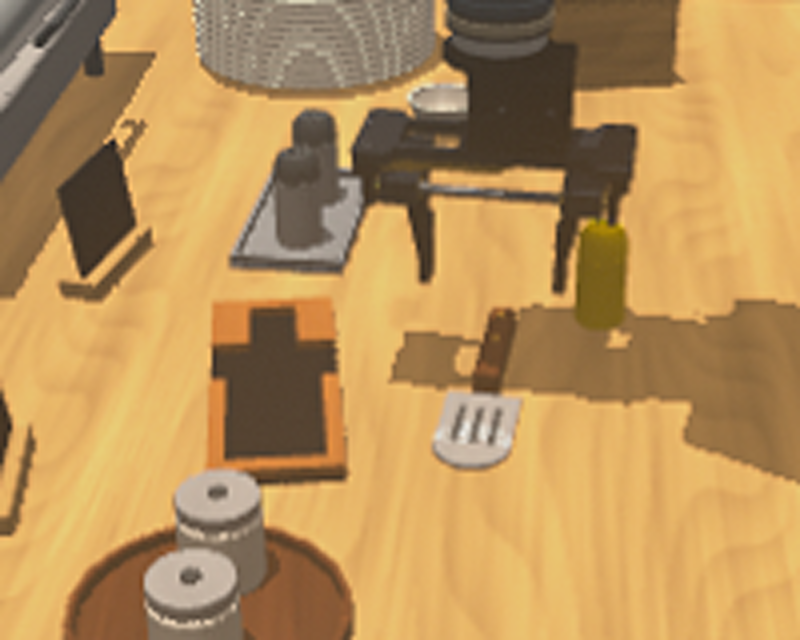

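View pics/t5.png

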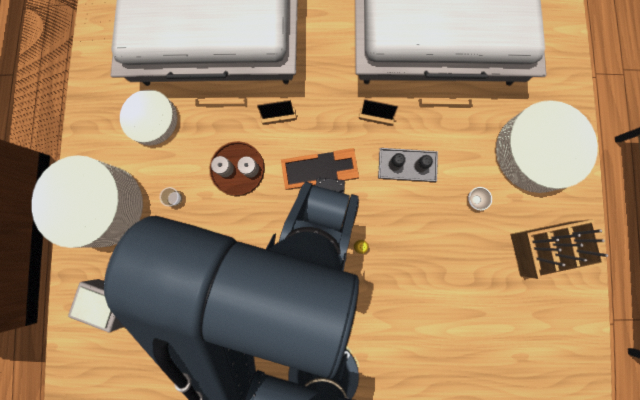

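Emit:
step_arm(targets=[{"dx": -0.001,"dy": 0,"dz": 0.025,"rx": 0.2,"ry": 0,"rz": 0.1},{"dx": -0.001,"dy": 0,"dz": 0.05,"rx": 0.3,"ry": 0,"rz": 0.1},{"dx": -0.001,"dy": 0,"dz": 0.068,"rx": 0.3,"ry": 0,"rz": 0.1},{"dx": -0.001,"dy": 0,"dz": 0.078,"rx": 0.3,"ry": 0,"rz": 0.1},{"dx": -0.001,"dy": 0,"dz": 0.079,"rx": 0.3,"ry": 0,"rz": 0.1}])

```text
time: 28.52
position: [0.4639, -0.0106, 0.0233]
tool_rot: [0.738, 0.675, -0.001, -0.002]
ft_force: [-0.1, -0.6, 0.1]
grip_width: 0.0872
```

```bash
python3 go.py .4644 -.0098 .0225 1.482
```

```text
t 28.52 p [ 0.4639 -0.0106  0.0233] psi 1.4809 F [-0.06 -0.64  0.11] w 0.0872 q [-0.26  0.73  1.98 -0.    0.44 -0.17]
d mm [0.8 0.4 0.8] r deg [-0.24  0.   -0.06]
```

Emit:
step_arm(targets=[{"dx": 0.0008,"dy": 0.0004,"dz": 0.0005,"rx": -0.2,"ry": 0,"rz": 0},{"dx": 0.0008,"dy": 0.0004,"dz": 0.0005,"rx": -0.2,"ry": 0,"rz": 0},{"dx": 0.0008,"dy": 0.0004,"dz": 0.0005,"rx": -0.2,"ry": 0,"rz": 0},{"dx": 0.0008,"dy": 0.0004,"dz": 0.0005,"rx": -0.2,"ry": 0,"rz": 0},{"dx": 0.0008,"dy": 0.0004,"dz": 0.0005,"rx": -0.2,"ry": 0,"rz": 0}], gripper=0, force=35)

```text
time: 29.15
position: [0.4644, -0.0098, 0.0228]
tool_rot: [0.738, 0.675, -0.0, -0.0]
ft_force: [0.6, -0.1, -0.6]
grip_width: 0.0454
```

Emit:
step_arm(targets=[{"dx": 0,"dy": 0,"dz": 0,"rx": 0,"ry": 0,"rz": 0},{"dx": 0,"dy": 0,"dz": 0,"rx": 0,"ry": 0,"rz": 0},{"dx": 0,"dy": 0,"dz": 0,"rx": 0,"ry": 0,"rz": 0},{"dx": 0,"dy": 0,"dz": 0,"rx": 0,"ry": 0,"rz": 0},{"dx": 0,"dy": 0,"dz": 0,"rx": 0,"ry": 0,"rz": 0}])

```text
time: 29.78
position: [0.4645, -0.0098, 0.0228]
tool_rot: [0.738, 0.675, -0.0, -0.0]
ft_force: [-0.3, -0.2, -1.0]
grip_width: 0.0198
```

```bash
python3 go.py .4644 -.0098 .0225 1.482
```

```text
t 29.77 p [ 0.4645 -0.0098  0.0228] psi 1.481 F [-0.32 -0.15 -0.98] w 0.0198 q [-0.26  0.73  1.98 -0.    0.43 -0.17]
d mm [ 0.  -0.1  0.3] r deg [-0.02  0.01 -0.06]
```

Gripped at 19.8 mm. Lift.

Emit:
step_arm(targets=[{"dx": 0,"dy": 0,"dz": -0.006,"rx": 0,"ry": 0,"rz": 0},{"dx": 0,"dy": 0,"dz": -0.02,"rx": 0,"ry": 0,"rz": 0},{"dx": 0,"dy": 0,"dz": -0.045,"rx": 0,"ry": 0,"rz": 0},{"dx": 0,"dy": 0,"dz": -0.07,"rx": 0,"ry": 0,"rz": 0},{"dx": 0,"dy": 0,"dz": -0.08,"rx": 0,"ry": 0,"rz": 0}])

```text
time: 30.4
position: [0.4651, -0.0099, 0.1047]
tool_rot: [0.738, 0.675, 0.001, 0.001]
ft_force: [-0.5, -0.3, -1.9]
grip_width: 0.0199
```

```bash
python3 go.py .6247 -.0029 .10 1.7366;python3 - <<'E'
from rig import viewer
from h import *
c=viewer.camera("side");crop(c,220,130,420,290,4,"s6.png");pickle.dump(c,open("side6.pkl","wb"))
E
```

```text
t 30.4 p [ 0.4651 -0.0099  0.1047] psi 1.4811 F [-0.45 -0.3  -1.86] w 0.0199 q [-0.26  0.55  1.95 -0.    0.63 -0.17]
d mm [ 21.3 158.4   5.1] r deg [  0.14   0.05 -14.64]
```

View pics/s6.png

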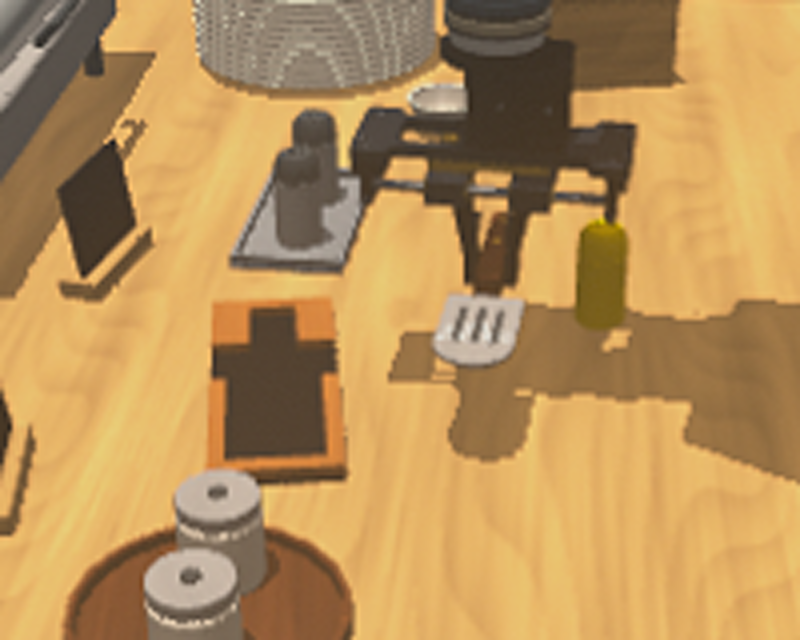

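```bash
python3 - <<'E'
from h import *
s=pickle.load(open("side6.pkl","rb"))
for x,y in [(515,305),(445,300),(480,303),(470,352),(455,345),(500,345),(497,220),(490,280)]: print(x,y,at_d(s,x/4-.4+220,y/4-.4+130).round(4))
E
```

```text
515 305 [0.4472 0.0217 0.0825]
445 300 [ 0.5049 -0.1211  0.003 ]
480 303 [0.4717 0.0205 0.0824]
470 352 [0.4752 0.0907 0.085 ]
455 345 [0.4856 0.0833 0.0855]
500 345 [0.4347 1.0275 0.6593]
497 220 [ 0.4633 -0.0676  0.1031]
490 280 [0.4651 0.017  0.0991]
```

Emit:
step_arm(targets=[{"dx": 0.004,"dy": 0.035,"dz": 0,"rx": 0,"ry": 0,"rz": -3},{"dx": 0.01,"dy": 0.075,"dz": 0,"rx": 0,"ry": 0,"rz": -7},{"dx": 0.015,"dy": 0.115,"dz": 0,"rx": 0,"ry": 0,"rz": -11},{"dx": 0.019,"dy": 0.143,"dz": 0,"rx": 0,"ry": 0,"rz": -14},{"dx": 0.021,"dy": 0.156,"dz": 0.005,"rx": 0,"ry": 0,"rz": -14.6}])

```text
time: 31.08
position: [0.6239, -0.003, 0.1]
tool_rot: [0.646, 0.763, 0.001, 0.002]
ft_force: [-0.1, 0.4, -1.9]
grip_width: 0.0201
```

```bash
python3 go.py .6247 -.0029 .05 1.7366
```

```text
t 31.07 p [ 0.6239 -0.003   0.1   ] psi 1.7362 F [-0.1   0.43 -1.88] w 0.0201 q [-0.18  0.7   1.55 -0.    0.88 -0.35]
d mm [ 0.1  0.7 50. ] r deg [ 0.21  0.11 -0.02]
```

Emit:
step_arm(targets=[{"dx": 0,"dy": 0.0007,"dz": 0.015,"rx": 0.2,"ry": 0.1,"rz": 0},{"dx": 0,"dy": 0.0007,"dz": 0.033,"rx": 0.2,"ry": 0.1,"rz": 0},{"dx": 0,"dy": 0.0007,"dz": 0.046,"rx": 0.2,"ry": 0.1,"rz": 0},{"dx": 0,"dy": 0.0007,"dz": 0.053,"rx": 0.2,"ry": 0.1,"rz": 0},{"dx": 0,"dy": 0.0007,"dz": 0.054,"rx": 0.2,"ry": 0.1,"rz": 0}])

```text
time: 31.7
position: [0.6242, -0.0029, 0.0453]
tool_rot: [0.646, 0.763, -0.0, -0.001]
ft_force: [0.1, -0.1, -2.0]
grip_width: 0.0197
```

```bash
python3 go.py .6247 -.0029 .029 1.7366;python3 - <<'E'
from rig import viewer
from h import *
c=viewer.camera("side");crop(c,230,180,350,270,6,"s7.png");pickle.dump(c,open("side7.pkl","wb"))
c=viewer.camera("top");crop(c,260,120,380,210,6,"t7.png")
E
```

```text
t 31.7 p [ 0.6242 -0.0029  0.0453] psi 1.736 F [ 0.12 -0.11 -2.03] w 0.0197 q [-0.18  0.79  1.56 -0.    0.79 -0.35]
d mm [-0.1  0.5 16.3] r deg [-0.07 -0.02 -0.04]
```

View pics/s7.png

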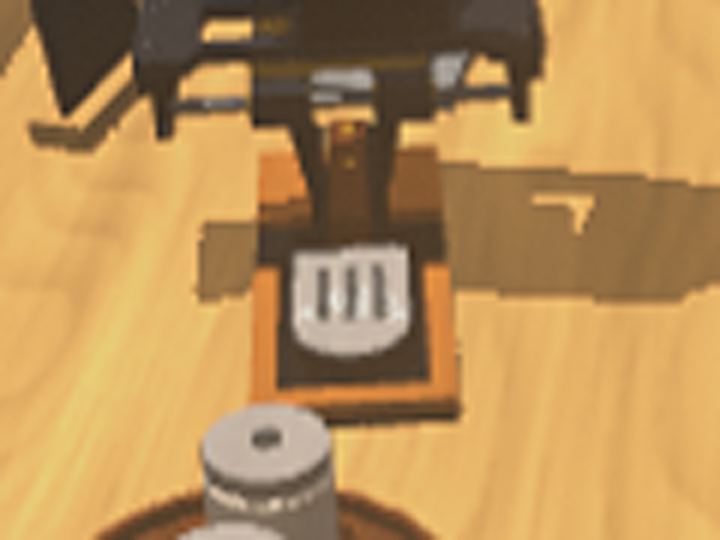

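View pics/t7.png

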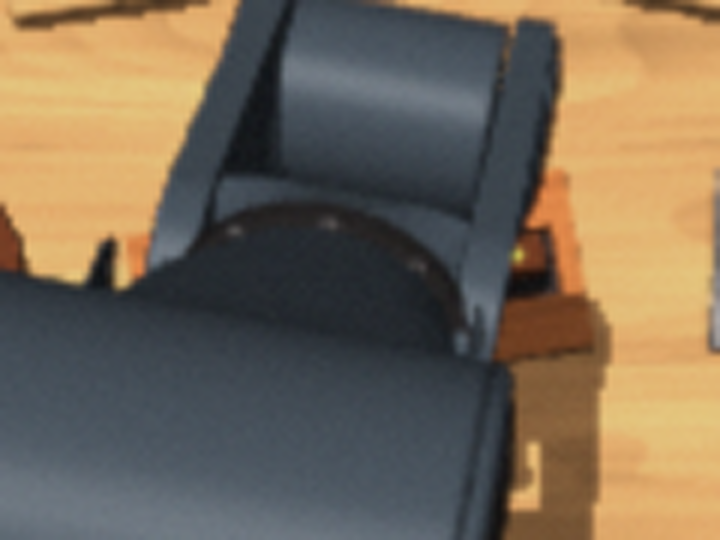

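Emit:
step_arm(targets=[{"dx": 0,"dy": 0.0004,"dz": 0.004,"rx": 0,"ry": 0,"rz": 0},{"dx": 0,"dy": 0.0004,"dz": 0.008,"rx": 0,"ry": 0,"rz": 0},{"dx": 0,"dy": 0.0004,"dz": 0.011,"rx": 0,"ry": 0,"rz": 0},{"dx": 0,"dy": 0.0004,"dz": 0.014,"rx": 0,"ry": 0,"rz": 0},{"dx": 0,"dy": 0.0004,"dz": 0.0145,"rx": 0,"ry": 0,"rz": 0}])

```text
time: 32.42
position: [0.6251, -0.0029, 0.0313]
tool_rot: [0.646, 0.763, -0.0, 0.0]
ft_force: [-0.3, 0.7, -2.0]
grip_width: 0.0199
```

```bash
python3 go.py .6247 -.0029 .029 1.7366
```

```text
t 32.42 p [ 0.6251 -0.0029  0.0313] psi 1.7361 F [-0.3   0.67 -2.04] w 0.0199 q [-0.18  0.81  1.57 -0.    0.77 -0.35]
d mm [ 0.1 -0.4  2.3] r deg [ 0.    0.   -0.03]
```

Emit:
step_arm(targets=[{"dx": 0,"dy": 0,"dz": 0.0007,"rx": 0,"ry": 0,"rz": 0},{"dx": 0,"dy": 0,"dz": 0.0013,"rx": 0,"ry": 0,"rz": 0},{"dx": 0,"dy": 0,"dz": 0.0019,"rx": 0,"ry": 0,"rz": 0},{"dx": 0,"dy": 0,"dz": 0.0026,"rx": 0,"ry": 0,"rz": 0},{"dx": 0,"dy": 0,"dz": 0.0028,"rx": 0,"ry": 0,"rz": 0}])

```text
time: 33.05
position: [0.6252, -0.003, 0.0289]
tool_rot: [0.646, 0.763, 0.0, 0.0]
ft_force: [-0.6, -0.1, 1.8]
grip_width: 0.0193
```

Emit:
step_arm(targets=[{"dx": 0,"dy": 0,"dz": 0,"rx": 0,"ry": 0,"rz": 0},{"dx": 0,"dy": 0,"dz": 0,"rx": 0,"ry": 0,"rz": 0},{"dx": 0,"dy": 0,"dz": 0,"rx": 0,"ry": 0,"rz": 0},{"dx": 0,"dy": 0,"dz": 0,"rx": 0,"ry": 0,"rz": 0},{"dx": 0,"dy": 0,"dz": 0,"rx": 0,"ry": 0,"rz": 0}], gripper=0.7)

```text
time: 33.67
position: [0.6252, -0.0029, 0.0288]
tool_rot: [0.646, 0.763, 0.0, 0.0]
ft_force: [-0.8, -0.8, -1.3]
grip_width: 0.0583
```

Emit:
step_arm(targets=[{"dx": 0,"dy": 0,"dz": 0,"rx": 0,"ry": 0,"rz": 0},{"dx": 0,"dy": 0,"dz": -0.01,"rx": 0,"ry": 0,"rz": 0},{"dx": 0,"dy": 0,"dz": -0.04,"rx": 0,"ry": 0,"rz": 0},{"dx": 0,"dy": 0,"dz": -0.09,"rx": 0,"ry": 0,"rz": 0},{"dx": 0,"dy": 0,"dz": -0.14,"rx": 0,"ry": 0,"rz": 0}])

```text
time: 34.3
position: [0.625, -0.0029, 0.1706]
tool_rot: [0.646, 0.763, 0.0, 0.0]
ft_force: [-0.1, 0.4, 0.6]
grip_width: 0.0607
```

Emit:
step_arm(targets=[{"dx": -0.05,"dy": -0.03,"dz": -0.02,"rx": 0,"ry": 0,"rz": 0},{"dx": -0.1,"dy": -0.06,"dz": -0.05,"rx": 0,"ry": 0,"rz": 0},{"dx": -0.15,"dy": -0.09,"dz": -0.07,"rx": 0,"ry": 0,"rz": 0},{"dx": -0.2,"dy": -0.12,"dz": -0.08,"rx": 0,"ry": 0,"rz": 0},{"dx": -0.25,"dy": -0.14,"dz": -0.08,"rx": 0,"ry": 0,"rz": 0}])

```text
time: 34.92
position: [0.5272, -0.2745, 0.2529]
tool_rot: [0.647, 0.763, 0.0, 0.002]
ft_force: [0.4, 0.3, -0.7]
grip_width: 0.0607
```

Emit:
step_arm(targets=[{"dx": -0.05,"dy": -0.02,"dz": 0,"rx": 0,"ry": 0,"rz": 0},{"dx": -0.1,"dy": -0.04,"dz": 0,"rx": 0,"ry": 0,"rz": 0},{"dx": -0.15,"dy": -0.04,"dz": 0,"rx": 0,"ry": 0,"rz": 0},{"dx": -0.19,"dy": -0.04,"dz": 0,"rx": 0,"ry": 0,"rz": 0},{"dx": -0.2,"dy": -0.04,"dz": 0,"rx": 0,"ry": 0,"rz": 0}])

```text
time: 35.55
position: [0.5202, -0.4809, 0.2537]
tool_rot: [0.647, 0.762, -0.0, 0.002]
ft_force: [0.5, 0.5, -0.1]
grip_width: 0.0609
```

```bash
python3 - <<'E'
from rig import viewer
from h import *
c=viewer.camera("side");crop(c,200,140,400,300,4,"s8.png");pickle.dump(c,open("side8.pkl","wb"))
c=viewer.camera("top");crop(c,160,100,500,260,2.35,"t8.png");crop(c,270,130,370,205,8,"t8b.png");pickle.dump(c,open("top8.pkl","wb"))
E
```

```text
(no output)
```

View pics/s8.png

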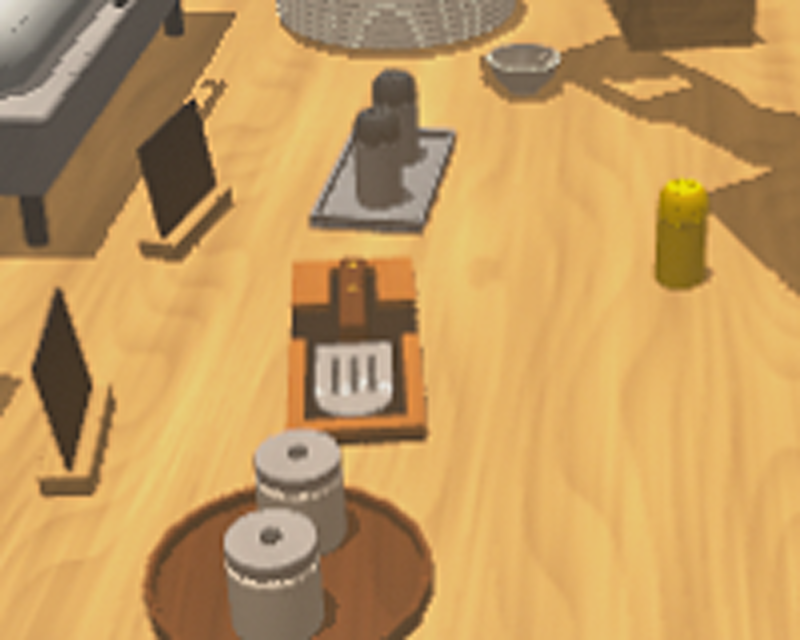

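View pics/t8.png

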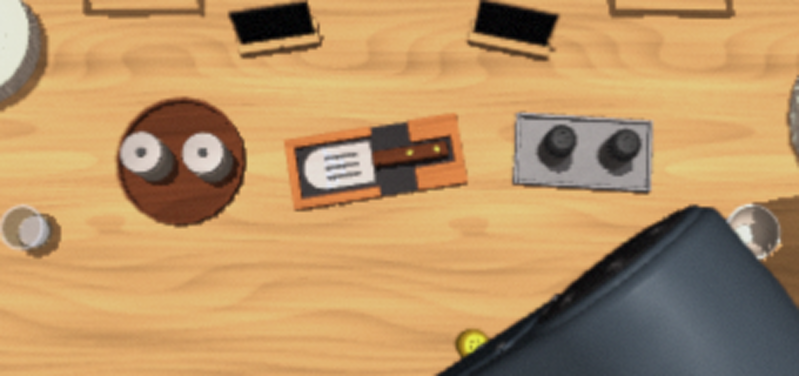

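View pics/t8b.png

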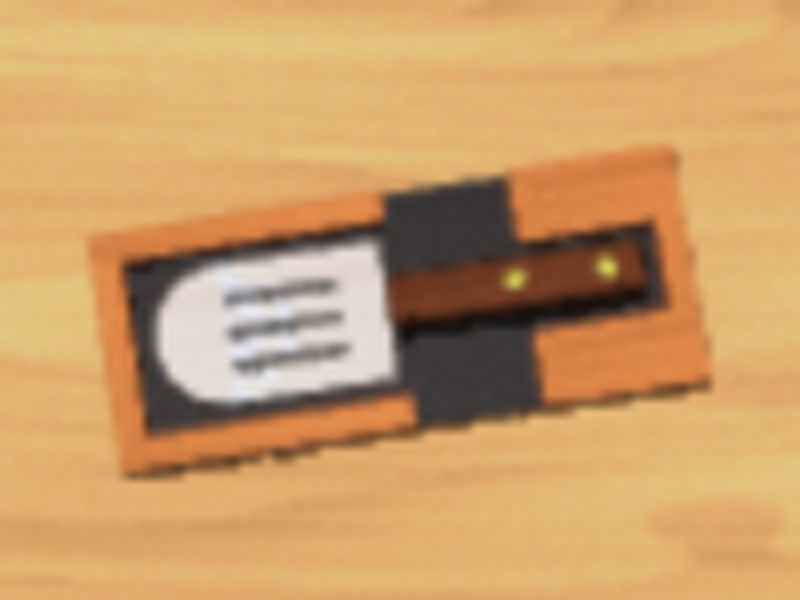

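```bash
python3 - <<'E'
from h import *
c=pickle.load(open("top8.pkl","rb"));s=pickle.load(open("side8.pkl","rb"))
for x,y in [(180,330),(300,270),(370,260),(360,370),(250,390),(460,290),(560,270),(625,265)]: print("slice",at_d(c,x/8-.44+270,y/8-.44+130).round(4))
C=np.vstack([cloud(c).reshape(-1,3)]);
def near(P,x,y,r,z0,z1):
    m=(np.hypot(P[:,0]-x,P[:,1]-y)<r)&(P[:,2]>z0)&(P[:,2]<z1);return P[m]
for n,x,y,zt in [("potA",.62,.313,.069),("potB",.62,.233,.069),("sh1",.631,-.295,.089),("sh2",.636,-.215,.089),("tea",.527,.472,.045)]:
    t=near(C,x,y,.035,zt-.006,zt+.01);print(n,len(t),t.mean(0).round(4),t[:,2].max().round(4))
E
```

```text
slice [0.6136 0.102  0.0076]
slice [0.6367 0.0555 0.0113]
slice [0.6417 0.0286 0.007 ]
slice [0.5977 0.0318 0.0104]
slice [0.5898 0.0743 0.0098]
slice [ 0.6252 -0.0067  0.0296]
slice [ 0.6328 -0.0446  0.031 ]
slice [ 0.6356 -0.0694  0.0279]
potA 236 [0.6204 0.3119 0.0672] 0.0737
potB 238 [0.6193 0.233  0.0675] 0.0747
sh1 98 [ 0.6305 -0.292   0.0873] 0.0916
sh2 91 [ 0.6355 -0.2146  0.0873] 0.0923
tea 98 [0.5269 0.4727 0.0441] 0.0494
```

Heights match: blade top about 10 mm, handle top about 28 mm, pots and shakers on their tray floors. Nothing touches the robot. I'm handing in.

```bash
python3 -c "
from rig import robot
print(robot.hand_in())"
```

```text
the job is handed in; nothing more can be done
None
```

I put both jam pots on the round tray, then both shakers in the grey tray, then laid the cake slice home in its board. I handed in at about 36 s of the 136 s allowed.

- **Pots and shakers:** all four measured within 3 mm of where I meant to set them, about 40 mm either side of their tray's middle. They stand upright inside the rims, with top heights that fit resting on the tray floors.
- **Slice:** it lies in the cut-out with clear space all round. Blade top measured 7–11 mm (10 expected) and handle top 28–31 mm (28 expected), with a few mm of noise in the depth readings.
- **Bystanders:** the tealight is still where it started. The bowl and the yellow shaker look unmoved in the pictures, but I did not measure them again.
- **Weaker check:** I released the second pot while the wrist force still read about 2.4 N of its weight, so it may have settled by a few tenths of a millimetre. For the others, the wrist force showed the weight had been taken up before I let go.

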